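# Hook the cash tin out from under the riser

## Robot

A 6-joint arm with a two-finger parallel gripper is mounted at the origin on the work surface. World frame = base frame: x ahead of the robot, y to its left, z up, the work surface at z = 0. Lengths are in m, angles in rad, forces in N, time in s.
With the tool pointing down it reaches from about 0.3 to 0.875 m from the base axis. Payload 6.4 kg.
Tool frame: the origin (TCP) lies on the front face of the gripper's body, between the roots of the fingers; the fingertips stand 73 mm ahead of it and the grasp point (between the pads) lies ctrl.pinch_z ahead of it (ctrl.pinch_z is the distance from the TCP to the grasp point, in m); z points along the fingers, x is the direction in which the jaws open and shut, and the axes are right-handed (so a half turn about z gives the same grasp; the last joint's range is limited). The gripper opens to 85 mm and grips with 20 to 120 N. Pads are 22 mm wide; open, the fingers measure 114 mm over their backs; the gripper's body (76 mm by 85 mm) begins 54 mm behind the grasp point. The pads swing forward as they close: fully open they stand 13 mm farther back than shut.
Start: joints at [1.114, 0.181, 1.607, -0, 1.354, -0.206], TCP at [0.143, 0.557, 0.304] pointing down, gripper open.
Joint ranges: [-2.99, 2.99], [-0.89, 2.07], [0.3, 2.58], [-1.14, 4.28], [0, 2.63], [-3.12, 3.12]. Speed limits (rad/s): [2.57, 2.57, 3.01, 3.14, 3.14, 3.14].

## Interface

Orientations are given as a unit quaternion [w, x, y, z].
In Python, from bench import ctrl gives the robot as it stands.
- The arm moves only by the tool move_arm, never from a script. Its argument "rows" is text: rows parted by semicolons, each of 7 numbers parted by spaces: the shift along the tool's x, y, z in cm, then the turn, a rotation vector about the tool's x, y, z in degrees, then the opening, from 0 (shut) to 1 (fully open). In form: x y z rx ry rz grip; .... A call has 1 to 20 rows; each row shifts and turns the commanded pose from where the row before left it, along the tool's axes as they then stand; what a row does not reach is not made up. A row lasts 1/10 s, in which the tool goes at most 50 mm and 8.59 degrees, less where a joint would pass 70% of its speed; a pose out of reach is approached as far as the arm can. A call with a gripper value outside its range is refused whole. The fingers move at their own pace and stop on an object; the grip force is fixed at half the most. Time passes only in rows, so rows that do not move let the fingers close. It gives the time, the measured TCP pose, the force and the opening at its end, in the units of the state.
- ctrl.get_obs(): the state, without advancing time (a new reading comes with each control period).
- ctrl.camera(name): name is "scene" or "top" or "wrist"; returns a dict with "color" (480x640x3 uint8, blue, green, red), "fx", "fy", "cx", "cy" (pixels), "rvec" (rotation vector, rad) and "tvec" (3), from world to camera coordinates, as OpenCV has them. Camera axes: x right, y down, z forward; pixel columns grow to the right and rows downward; lengths in m; the calibration is good to about 2 mm. The wrist camera is an equidistant fisheye: a pixel r from the principal point sees the ray r / f radians off the axis. A picture is of the moment at which its call begins. There is no depth.
- ctrl.hand_in(): hands the job in, once; it reports no verdict.
Trained networks look in the newest picture that a camera, given by its name, has taken for a name from the list of things; names that differ only in an ending like _2 or _b are one class to them, and where a whole thing is asked for, a point or a joint stands for the part that bears it (a point fixed in the world has none). Each returns a list of dicts, best first, with "confidence" (0 to 1); they miss things now and then, are a little off and sometimes report something else, mostly with a low value. They report only what shows in the picture. A call takes as long as a camera call. They do not tell look-alikes from the thing itself.
- ctrl.look_for(camera, query): "bbox" ([left, top, right, bottom] in pixels, round what is visible of it).
- ctrl.trace(camera, query): "region" (480x640 bool, what is visible of it) and "bbox" ([left, top, right, bottom] in pixels, round what is visible of it).
The state is a dict: "time_s": time; "q": joint angles; "dq": joint speeds; "joint_efforts": joint torques, N m; "eef_pos": TCP position; "eef_rot": TCP orientation; "wrist_force": force on the tool from outside, world axes, zero at the start; "torque": the same for the moment, N m; "opening": opening from 0.0 (shut) to 1.0 (fully open).
Only numpy, scipy, OpenCV 4.12 (cv2) and the standard library are available. Lean on these libraries where they do the work, as an engineer would, in place of code of your own. Each camera call takes 0.05 s, during which the arm holds its last target.

## Task

The flat steel cash tin is stuck away under the low wooden riser. First take out the small upright cardboard carton that stands half under the riser's front edge, in the tin's way, and stand it upright in the middle of the cork mat; then pick up the hook with the wooden handle, pass it beside the tin, and with its foot behind the tin drag the tin out until it is wholly out from under the riser, flat on the table. Leave the hook lying flat on the table, never touch the tin with the hand, and leave all the other things where they are.

Things in the scene. Friction and masses are not known exactly. Their poses are not given: they have to be found in the camera images.
- riser: Fixed low wooden riser, open front and back: board 90 deep (x), 390 wide (y), underside 115 mm above the table, on four 18 mm legs at x +-34, y +-184. Books and boxes fill its top to the front edge, up to 200 mm high: a hand cannot come straight down close to that edge, only tilted in under it. Origin on the table under its middle; x points away from the robot, front edge at x = -45 mm.
- carton_mid (a point): Middle of the loose upright cardboard carton, 60 deep (x) by 44 wide (y) by 76 tall (z), about 0.13 to 0.23 kg; the point is 38 mm above its underside. It stands with only about 34 to 41 mm of its depth sticking out in front of the riser's front edge. To be gripped across its 44 mm width (y).
- tin_mid (a point): Middle of the loose closed steel cash tin, 60 deep (x) by 80 wide (y) by 50 tall, about 0.3 to 0.55 kg; the point is 25 mm above its underside. It lies on the table under the riser behind the carton, 10 to 20 mm of it peeping out at the back, its x pointing roughly away from the robot. The room under the riser on its right (-y) side is free for at least 100 mm up to the leg; an amber jar stands on its left.
- hook_mid (a point): Middle of the wooden handle of the loose L-shaped hook, lying flat, 0.11 kg. Handle 100 long (x) by 22 wide (y) by 30 tall, the point 15 mm above its underside. From it a straight steel rod, 8 mm thick, runs along +x, its axis 15 mm above the underside; at x = 200 mm from this point it turns square to +y (left) into a foot that ends at y = 60 mm.
- hook_tip (a point): End of the hook's foot: x = 200, y = 60 mm from the middle of the handle, 15 mm above the hook's underside. Same axes as the hook.
- mat: Fixed square cork mat, 150 by 150 by 4 mm, its top 4 mm above the table; origin at the middle of its underside.
- jar_mid (a point): Bystander: amber jar, 48 across, 85 tall, under the riser to the left of the tin; the point is half-way up. Leave it alone.
- weight_mid (a point): Bystander: brass weight, 36 across, 44 tall, in front of the riser to the left of the carton; the point is half-way up. Leave it alone.
- mug_mid (a point): Bystander: white mug, 76 across, 85 tall; the point is half-way up. Leave it alone.
- bell_mid (a point): Bystander: brass hand bell, 70 across, 90 tall; the point is half-way up. Leave it alone.
- case_mid (a point): Bystander: black spectacle case, 155 by 55 by 35 mm; the point is its middle. Leave it alone.
Things that resemble listed ones, but are neither listed nor needed, are in the scene too. Leave any turquoise look-alike of the part that bears carton_mid alone.

How it is judged:
On the way, in this order (a step that is already met when the one before it is completed fails the run):
1. the carton stands upright and released on the cork mat (horizontal distance between carton_mid and mat below 0.045 m and height (world z) of carton_mid below 0.046 m and angle between carton_mid's own z axis and vertical below 0.1 rad and contact force between the fingers and carton below 0.1 N), for 0.2 s.
2. the hook's foot is behind the tin, the tin still under the riser (x of hook_tip in the frame of tin_mid between 0.03 and 0.08 m and y of hook_tip in the frame of tin_mid between -0.03 and 0.05 m and height (world z) of hook_tip below 0.05 m and x of tin_mid in the frame of riser above -0.04 m), for 0.1 s.
3. the hook drags the tin (contact force between hook and tin above 0.3 N and x of hook_tip in the frame of tin_mid above 0.03 m and x of tin_mid in the frame of riser below -0.055 m), for 0.02 s.
At the end, for the whole second after the job is handed in: The tin is flat on the table, at rest, its middle more than 31 mm in front of the riser's front edge (wholly out from under it); the hook lies flat on the table, released and at rest; the carton stands upright on the cork mat, its middle within 45 mm of the mat's middle (x of tin_mid in the frame of riser below -0.076 m and angle between each of tin_mid, hook_mid, carton_mid's own z axis and vertical below 0.1 rad and height (world z) of tin_mid below 0.03 m and linear speed of each of tin, hook below 0.02 m/s and height (world z) of hook_mid below 0.022 m and horizontal distance between carton_mid and mat below 0.045 m and height (world z) of carton_mid below 0.046 m); the robot touches nothing.
It fails at once if the hand touches the tin (contact force between any of the fingers, the arm and tin above 1 N).
It fails at once if a bystander is moved by more than 30 mm (distance of any of jar_mid, weight_mid, mug_mid, bell_mid, case_mid from where it was at the start of the episode above 0.03 m).
It also fails if it takes over 67 s, if anything falls off the work surface, if the arm or the gripper's body presses on something with over 40 N, if the wrist force passes 120 N, or if a joint passes its speed limit or range.

## Working session

There is one attempt and no reset: what is moved stays moved. The work goes in short steps, Python scripts to look and compute and a tool call to move; the robot and the scene stay as the last step left them, time stands still between calls to the robot, and variables do not carry over. Pictures are saved under pics/ and viewed, and the job is handed in when it is done.

Besides the shell and the picture viewer there is one more tool, called after "Request:" by a JSON object that holds its "op" and its "data", one argument or row to a line. move_arm: Moves the arm, as the interface text tells. Its arguments: {"type":"object","properties":{"rows":{"type":"string"}},"required":["rows"]}

```bash
ls; mkdir -p pics; cat > h.py <<'E'
import numpy as np,cv2
from bench import ctrl
from scipy.spatial.transform import Rotation as R
E
python3 - <<'E'
from h import *
o=ctrl.get_obs();print(o, ctrl.pinch_z)
for c in("scene","top","wrist"):
    d=ctrl.camera(c);cv2.imwrite(f"pics/{c}0.png",d["color"]);print(c,d["fx"],d["fy"],d["cx"],d["cy"],d["rvec"],d["tvec"])
    if c!="wrist":
        for q in["riser","carton_mid","tin_mid","hook_mid","hook_tip","mat","jar_mid","weight_mid","mug_mid","bell_mid","case_mid"]:
            print(q,[(np.round(r["bbox"]).tolist(),round(r["confidence"],2)) for r in ctrl.look_for(c,q)][:4])
E
```

```text
pics
{'time_s': 0.0, 'q': array([ 1.11370774e+00,  1.81534846e-01,  1.60799597e+00,  1.52730480e-05,
        1.35376950e+00, -2.06274049e-01]), 'dq': array([ 0.00164904, -0.00054743,  0.00122688,  0.00227788,  0.00095934,
       -0.00110798]), 'joint_efforts': array([ 1.98846792e-03, -4.44868541e+01, -3.51340520e+01,  7.35893445e-05,
        9.06465197e-03,  1.42925518e-05]), 'eef_pos': array([0.14248912, 0.55663763, 0.30299333]), 'eef_rot': array([ 3.67540251e-04,  7.89998538e-01,  6.13108132e-01, -7.70711485e-04]), 'wrist_force': array([ 0.34322637, -0.70320406,  0.45252257]), 'torque': array([ 0.00349035, -0.0294778 , -0.05680193]), 'opening': 1.002036789181174} 0.0539
scene 533.8596846338074 533.8596846338074 321.2395650601592 234.437329773162 [ 1.96465496  1.37598888 -0.58983587] [-0.20522195 -0.31444075  1.79062187]
riser [([224.0, 206.0, 398.0, 325.0], 0.62)]
carton_mid [([315.0, 314.0, 342.0, 355.0], 0.71), ([294.0, 274.0, 313.0, 288.0], 0.68)]
tin_mid []
hook_mid [([144.0, 224.0, 242.0, 247.0], 0.81), ([402.0, 146.0, 450.0, 171.0], 0.21)]
hook_tip [([164.0, 225.0, 242.0, 245
[... 614 characters left out ...]
 [([350.0, 207.0, 366.0, 227.0], 0.88), ([351.0, 133.0, 370.0, 161.0], 0.81)]
tin_mid []
hook_mid [([395.0, 267.0, 478.0, 315.0], 0.79)]
hook_tip [([391.0, 261.0, 476.0, 316.0], 0.79)]
mat [([198.0, 236.0, 256.0, 297.0], 0.86), ([352.0, 208.0, 365.0, 227.0], 0.33)]
jar_mid [([395.0, 266.0, 475.0, 315.0], 0.36), ([195.0, 189.0, 218.0, 211.0], 0.31)]
weight_mid [([308.0, 215.0, 315.0, 233.0], 0.47)]
mug_mid [([439.0, 180.0, 474.0, 213.0], 0.89)]
bell_mid [([199.0, 190.0, 220.0, 211.0], 0.58)]
case_mid [([151.0, 308.0, 207.0, 346.0], 0.81)]
wrist 371.64829954431775 371.64829954431775 320.5583495485641 235.91388566212345 [-2.26979587 -1.76279007 -0.28506575] [-0.57442768 -0.04180204  0.38093259]
```

View pics/scene0.png

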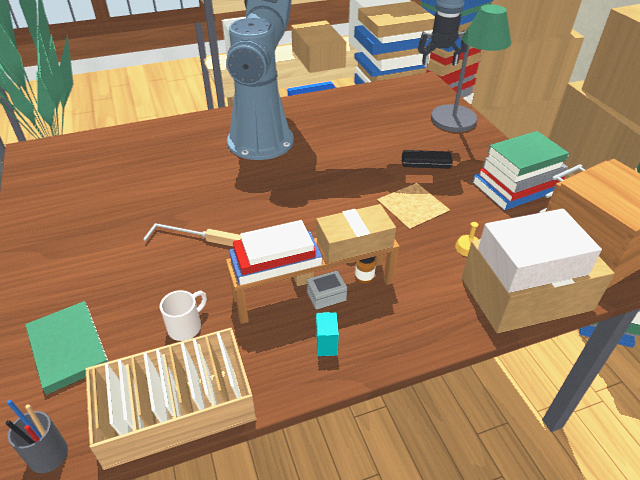

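View pics/top0.png

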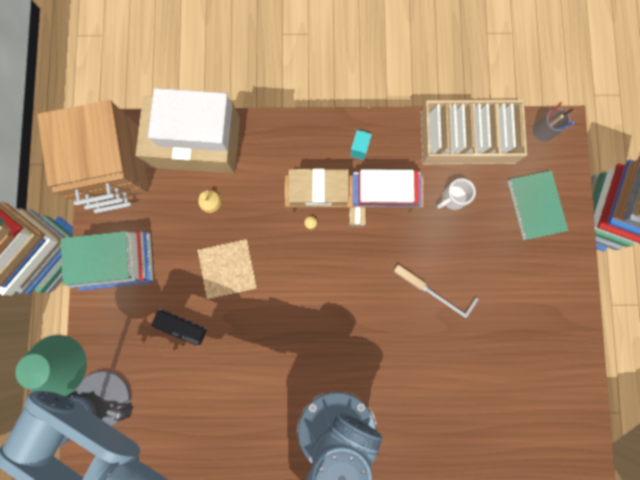

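View pics/wrist0.png

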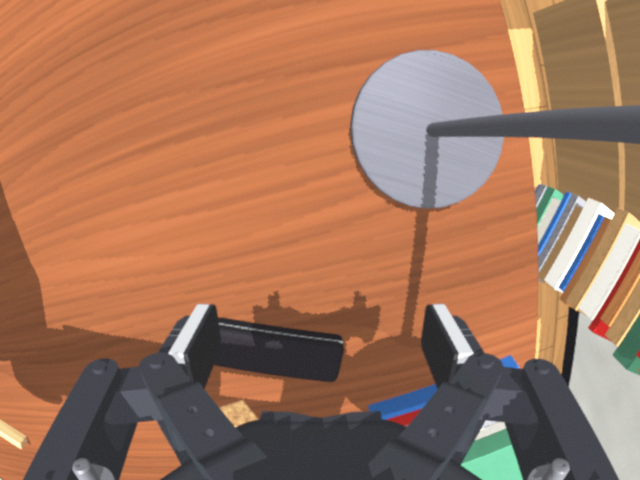

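```bash
cat >> h.py <<'E'
def P(d,u,v,z):
    Rm=cv2.Rodrigues(np.array(d["rvec"]))[0];t=np.array(d["tvec"]).ravel()
    r=Rm.T@np.array([(u-d["cx"])/d["fx"],(v-d["cy"])/d["fy"],1]);c=-Rm.T@t
    return c+r*(z-c[2])/r[2]
def proj(d,X):
    X=np.atleast_2d(np.array(X,float));Rm=cv2.Rodrigues(np.array(d["rvec"]))[0]
    q=X@Rm.T+np.array(d["tvec"]).ravel();return np.c_[q[:,0]/q[:,2]*d["fx"]+d["cx"],q[:,1]/q[:,2]*d["fy"]+d["cy"]]
def crop(d,n,x0,y0,x1,y1,s):
    cv2.imwrite("pics/"+n,cv2.resize(d["color"][y0:y1,x0:x1],None,fx=s,fy=s,interpolation=cv2.INTER_CUBIC))
E
python3 - <<'E'
from h import *
d=ctrl.camera("top");crop(d,"t1.png",280,120,480,270,4)
crop(d,"t2.png",385,255,485,330,8)
for q in["mat","hook_mid"]:
  for r in ctrl.trace("top",q)[:1]:
    m=r["region"].astype(np.uint8);v,u=np.nonzero(m)
    print(q,P(d,u.mean(),v.mean(),.004), m.sum())
    c=cv2.minAreaRect(np.c_[u,v].astype(np.float32));print(c,[P(d,*p,.004)[:2].round(3) for p in cv2.boxPoints(c)])
d=ctrl.camera("scene");crop(d,"s1.png",220,200,420,350,4)
crop(d,"s2.png",135,210,255,260,6)
E
```

```text
mat [0.47342192 0.32568911 0.004     ] 2494
((226.33303833007812, 268.7319641113281), (50.60074234008789, 51.23802947998047), 77.73522186279297) [array([0.533, 0.42 ]), array([0.565, 0.268]), array([0.416, 0.234]), array([0.384, 0.384])]
hook_mid [ 0.41512735 -0.26889686  0.004     ] 514
((431.7287902832031, 291.3822326660156), (88.87784576416016, 21.290130615234375), 23.47099494934082) [array([ 0.426, -0.156]), array([ 0.484, -0.183]), array([ 0.376, -0.425]), array([ 0.319, -0.397])]
```

View pics/t1.png

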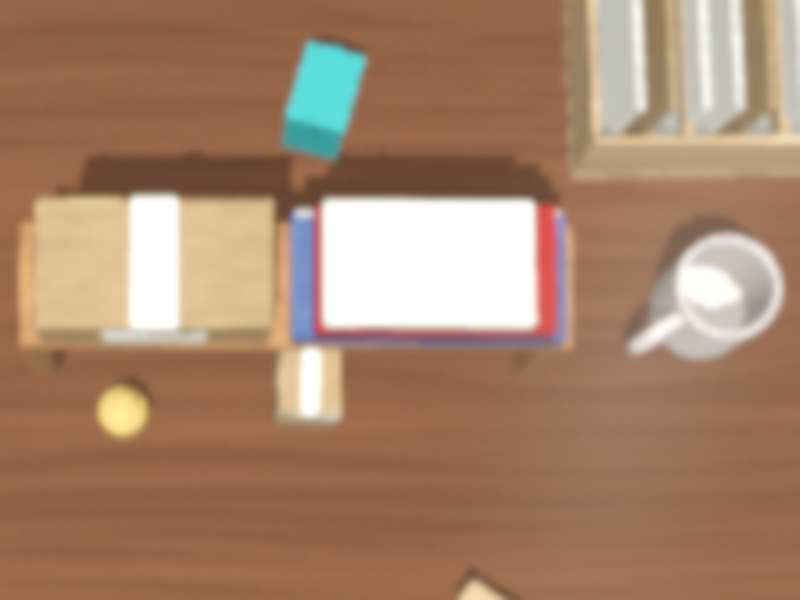

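View pics/t2.png

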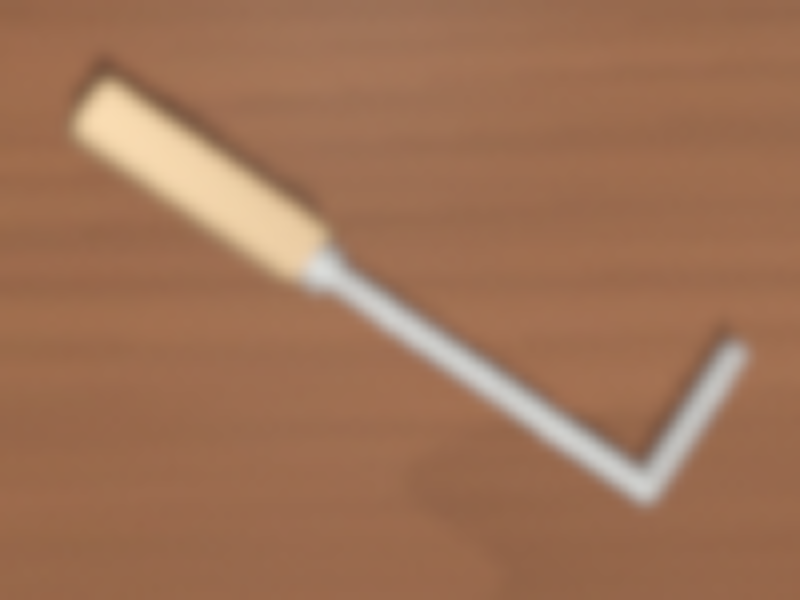

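View pics/s1.png

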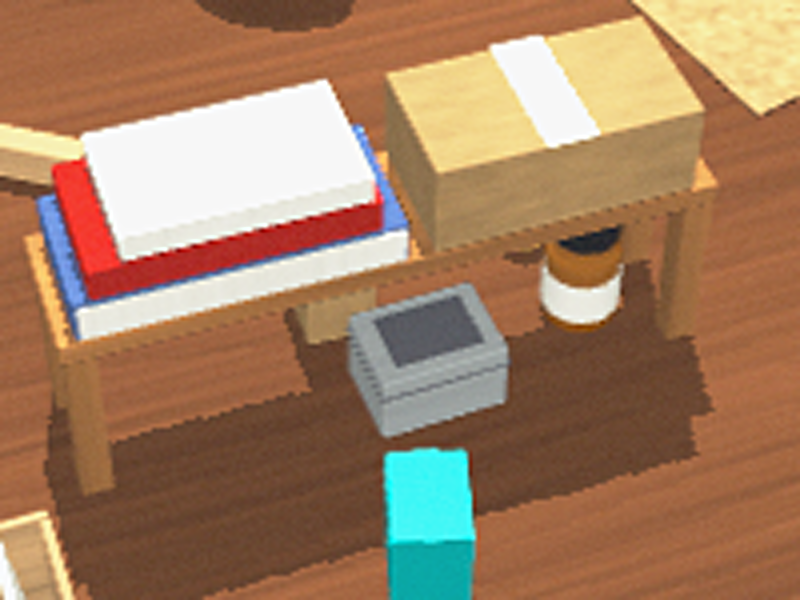

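View pics/s2.png

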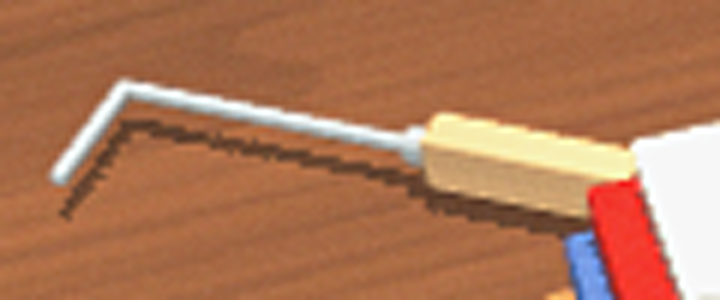

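```bash
cat > fit.py <<'E'
from h import *
from scipy.optimize import least_squares
def fit(obs,x0,free=()):
    # obs: (cam, local pt, uv); pose x,y,yaw
    def f(p):
        c,s=np.cos(p[2]),np.sin(p[2]);r=[]
        for d,L,uv in obs:
            r+=list(proj(d,[p[0]+c*L[0]-s*L[1],p[1]+s*L[0]+c*L[1],L[2]])[0]-uv)
        return np.array(r)
    s=least_squares(f,x0,loss="soft_l1");print(np.round(s.x,4),"yaw deg",np.degrees(s.x[2]).round(1),"res",f(s.x).round(1).tolist());return s.x
E
python3 - <<'E'
from fit import *
T=ctrl.camera("top");S=ctrl.camera("scene")
t1=lambda x,y:np.array([280+x/4-.4,120+y/4-.4])
t2=lambda x,y:np.array([385+x/8-.45,255+y/8-.45])
s1=lambda x,y:np.array([220+x/4-.4,200+y/4-.4])
print("edge",[P(T,*t1(x,y),.125).round(4) for x,y in((20,347),(572,347),(20,222),(572,208))])
print("riser")
rb=.127
r=fit([(S,(.043,-.193,0),s1(97,496)),(S,(.043,.193,0),s1(680,338)),(S,(.045,-.195,.115),s1(65,350)),(S,(.045,.195,.115),s1(716,186)),
 (T,(-.045,.195,rb),t1(20,347)),(T,(-.045,-.195,rb),t1(573,347))],[.6,-.05,0])
print("tin")
t=fit([(S,(-.03,-.04,.05),s1(349,317)),(S,(-.03,.04,.05),s1(470,285)),(S,(.03,.04,.05),s1(508,350)),(S,(.03,-.04,.05),s1(380,390)),(S,(.03,-.04,0),s1(387,437)),(S,(.03,.04,0),s1(506,401))],[.6,-.05,0])
print("carton")
c=fit([(T,(-.03,.022,.076),t1(277,416)),(T,(-.03,-.022,.076),t1(342,416))],[.55,-.05,0])
c=fit([(T,(-.03,.022,.076),t1(277,416)),(T,(-.03,-.022,.076),t1(342,416)),(S,(.03,-.022,0),s1(312,346)),(S,(.03,.022,0),s1(375,332))],[.55,-.05,0])
print("hook")
h=fit([(T,(-.05,-.011,.03),t2(75,130)),(T,(-.05,.011,.03),t2(108,72)),(T,(.05,.011,.03),t2(330,235)),(T,(.05,-.011,.03),t2(295,285)),(T,(.2,0,.015),t2(648,490)),(T,(.2,.06,.015),t2(740,342))],[.45,-.2,-2.1])
for n,p in(("tin",t),("carton",c)):
    dx,dy=p[:2]-r[:2];a=r[2];print(n,"in riser",np.cos(a)*dx+np.sin(a)*dy,-np.sin(a)*dx+np.cos(a)*dy)
print("mat",[P(T,u,v,.004)[:2].round(3) for u,v in((198,250),(247,239),(256,288),(208,298))])
print("weight top",P(T,*t1(123,411),.044),"jar",P(S,*s1(582,300),.03))
print(proj(S,[0.55,-.2,.015]))
E
```

```text
edge [array([0.6404, 0.142 , 0.125 ]), array([ 0.6374, -0.247 ,  0.125 ]), array([0.7306, 0.1422, 0.125 ]), array([ 0.738 , -0.2504,  0.125 ])]
riser
[ 0.6814 -0.0512 -0.0028] yaw deg -0.2 res [-2.7, 0.1, 3.0, -2.3, -0.4, 4.6, 0.0, 3.1, -0.7, 1.1, -0.4, 0.4]
tin
[ 0.7139 -0.031   0.0282] yaw deg 1.6 res [-0.7, -0.3, 0.0, -1.3, 0.5, -0.1, 0.7, -0.5, -1.0, 1.5, 0.2, 1.0]
carton
[ 0.6274 -0.0648 -0.0084] yaw deg -0.5 res [0.6, -0.0, -0.6, 0.0]
[ 0.6282 -0.0648 -0.0129] yaw deg -0.7 res [0.5, -0.3, -0.6, -0.2, -0.7, 0.0, 0.4, -0.8]
hook
[ 0.4432 -0.2219 -2.1754] yaw deg -124.6 res [-0.2, -0.1, -0.3, 1.0, 0.3, -0.4, 0.7, -0.5, 0.1, -0.5, -0.7, 1.1]
tin in riser 0.03245789319742945 0.020292357581084528
carton in riser -0.053121761848571696 -0.013768764374452026
mat [array([0.532, 0.413]), array([0.564, 0.265]), array([0.416, 0.237]), array([0.387, 0.38 ])]
weight top [0.60724239 0.07169656 0.044     ] jar [0.70420255 0.07388045 0.03      ]
[[241.07029059 263.3656306 ]]
```

```bash
cat >> h.py <<'E'
def pose():
    o=ctrl.get_obs();return np.array(o["eef_pos"]),R.from_quat(np.roll(o["eef_rot"],-1))
def st():
    o=ctrl.get_obs();p,r=pose();print("t",round(o["time_s"],2),"tcp",p.round(4),"pinch",(p+r.apply([0,0,ctrl.pinch_z])).round(4),"\nR",r.as_matrix().round(3).tolist(),"q",np.round(o["q"],2),"F",o["wrist_force"].round(1),"op",round(o["opening"],3))
def goto(tp,tR,n):
    """rows: straight line TCP + slerp; print tool shifts, rotvec deg per row"""
    p,r=pose();rv=(r.inv()*tR).as_rotvec();rows=[];cp,cr=p,r
    for i in range(1,n+1):
        np_=p+(tp-p)*i/n;nr=r*R.from_rotvec(rv*i/n)
        rows.append(np.r_[cr.inv().apply(np_-cp)*100,np.degrees((cr.inv()*nr).as_rotvec())]);cp,cr=np_,nr
    print("total turn",np.degrees(rv).round(1),"dist",np.linalg.norm(tp-p).round(3));print("; ".join(" ".join("%.2f"%v for v in x) for x in rows))
def lin(dp):
    p,r=pose();print("lin tool cm",(r.inv().apply(np.array(dp))*100).round(2))
def toolR(theta,psi):
    # tool x at heading psi+90.., z tilted forward by theta toward heading psi
    c,s=np.cos(theta),np.sin(theta);M=np.array([[0,c,s],[1,0,0],[0,s,-c]],float)
    return R.from_euler("z",psi)*R.from_matrix(M)
E
python3 - <<'E'
from h import *
st()
d=ctrl.camera("wrist");Rm=cv2.Rodrigues(np.array(d["rvec"]))[0];C=-Rm.T@np.array(d["tvec"]).ravel()
p,r=pose();print("cam in tool",r.inv().apply(C-p),"axis",r.inv().apply(Rm[2]))
th=np.radians(45);tR=toolR(th,0)
g=np.array([.612,-.065,.05]);pre=g-tR.apply([0,0,.054])-np.array([.1,0,-.02]); print(pre)
hi=np.array([.40,-.065,.25])
goto(hi,tR,20)
E
```

```text
t 1.55 tcp [0.1427 0.557  0.3039] pinch [0.1427 0.557  0.25  ] 
R [[0.248, 0.969, 0.0], [0.969, -0.248, 0.0], [0.0, 0.0, -1.0]] q [ 1.11  0.18  1.61 -0.    1.35 -0.21] F [0.3 0.5 0. ] op 1.0
cam in tool [-0.00048709 -0.08094473 -0.07048831] axis [-2.62247463e-04  3.15713968e-01  9.48854373e-01]
[ 0.47381623 -0.065       0.10818377]
total turn [-44.8   5.6 -13.6] dist 0.675
-2.69 2.02 0.27 -2.24 0.28 -0.68; -2.72 1.97 0.33 -2.24 0.28 -0.68; -2.74 1.93 0.40 -2.24 0.28 -0.68; -2.77 1.88 0.46 -2.24 0.28 -0.68; -2.79 1.83 0.52 -2.24 0.28 -0.68; -2.82 1.77 0.57 -2.24 0.28 -0.68; -2.84 1.71 0.63 -2.24 0.28 -0.68; -2.86 1.65 0.68 -2.24 0.28 -0.68; -2.89 1.59 0.73 -2.24 0.28 -0.68; -2.91 1.53 0.77 -2.24 0.28 -0.68; -2.93 1.46 0.82 -2.24 0.28 -0.68; -2.95 1.40 0.86 -2.24 0.28 -0.68; -2.97 1.33 0.90 -2.24 0.28 -0.68; -2.99 1.25 0.93 -2.24 0.28 -0.68; -3.01 1.18 0.97 -2.24 0.28 -0.68; -3.03 1.11 1.00 -2.24 0.28 -0.68; -3.05 1.03 1.02 -2.24 0.28 -0.68; -3.06 0.96 1.05 -2.24 0.28 -0.68; -3.08 0.88 1.07 -2.24 0.28 -0.68; -3.10 0.80 1.09 -2.24 0.28 -0.68
```

Request:
{"op": "move_arm", "data": {
  "rows": "-3 2.24 0.3 0 0 0 1;-3 2.24 0.3 0 0 0 1;-3 2.24 0.3 0 0 0 1;-3 2.24 0.3 0 0 0 1;-3 2.24 0.3 0 0 0 1;-3 2.24 0.3 0 0 0 1;-3 2.24 0.3 0 0 0 1;-3 2.24 0.3 0 0 0 1;-3 2.24 0.3 0 0 0 1;-3 2.24 0.3 0 0 0 1;-3 2.24 0.3 0 0 0 1;-3 2.24 0.3 0 0 0 1;-3 2.24 0.3 0 0 0 1;-3 2.24 0.3 0 0 0 1;-3 2.24 0.3 0 0 0 1;-3 2.24 0.3 0 0 0 1;-3 2.24 0.3 0 0 0 1;-3 2.24 0.3 0 0 0 1"
}}

```text
time_s: 3.4
eef_pos: [0.3997, -0.0678, 0.25]
eef_rot: [0.0, 0.79, 0.613, 0.0]
wrist_force: [0.7, -0.1, -0.7]
opening: 0.998
```

Request:
{"op": "move_arm", "data": {
  "rows": "0 0 0 -5.6 0.7 -1.7 1;0 0 0 -5.6 0.7 -1.7 1;0 0 0 -5.6 0.7 -1.7 1;0 0 0 -5.6 0.7 -1.7 1;0 0 0 -5.6 0.7 -1.7 1;0 0 0 -5.6 0.7 -1.7 1;0 0 0 -5.6 0.7 -1.7 1;0 0 0 -5.6 0.7 -1.7 1;0 0 0 0 0 0 1"
}}

```text
time_s: 4.3
eef_pos: [0.3982, -0.0661, 0.2487]
eef_rot: [0.271, 0.654, 0.652, 0.271]
wrist_force: [-0.7, 0.6, -0.5]
opening: 1.0
```

```bash
python3 - <<'E'
from h import *
st()
tR=toolR(np.pi/4,0)
g=np.array([.612,-.065,.05]);pre=g-tR.apply([0,0,.054])-np.array([.08,0,0]);print(pre)
goto(pre,tR,8)
d=ctrl.camera("wrist");cv2.imwrite("pics/w1.png",d["color"])
E
```

```text
t 4.3 tcp [ 0.3982 -0.0661  0.2487] pinch [ 0.4363 -0.0662  0.2106] 
R [[0.003, 0.706, 0.708], [1.0, -0.002, -0.002], [0.0, 0.708, -0.706]] q [-0.81 -0.63  2.53  0.78  0.82 -2.81] F [-0.7  0.6 -0.5] op 1.0
[ 0.49381623 -0.065       0.08818377]
total turn [ 0.1  0.1 -0.1] dist 0.187
0.02 -0.58 2.26 0.01 0.01 -0.01; 0.02 -0.58 2.26 0.01 0.01 -0.01; 0.02 -0.57 2.26 0.01 0.01 -0.01; 0.02 -0.57 2.26 0.01 0.01 -0.01; 0.02 -0.57 2.26 0.01 0.01 -0.01; 0.01 -0.57 2.26 0.01 0.01 -0.01; 0.01 -0.57 2.26 0.01 0.01 -0.01; 0.01 -0.57 2.26 0.01 0.01 -0.01
```

View pics/w1.png

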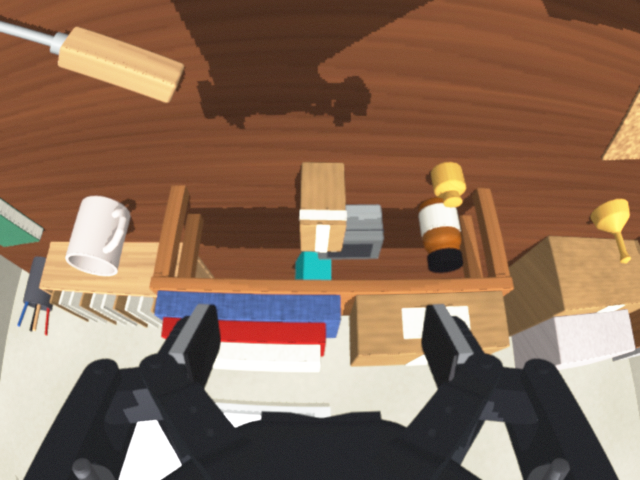

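Request:
{"op": "move_arm", "data": {
  "rows": "0 -0.57 2.26 0 0 0 1;0 -0.57 2.26 0 0 0 1;0 -0.57 2.26 0 0 0 1;0 -0.57 2.26 0 0 0 1;0 -0.57 2.26 0 0 0 1;0 -0.57 2.26 0 0 0 1;0 -0.57 2.26 0 0 0 1;0.1 -0.57 2.26 0 0 0 1;0 0 0 0 0 0 1"
}}

```text
time_s: 5.25
eef_pos: [0.5014, -0.0496, 0.1391]
eef_rot: [0.249, 0.669, 0.656, 0.245]
wrist_force: [0.1, -0.8, -0.1]
opening: 1.003
```

```bash
python3 - <<'E'
from h import *
st()
tR=toolR(np.pi/4,0)
g=np.array([.614,-.065,.05])-tR.apply([0,0,.054]);goto(g,tR,4)
d=ctrl.camera("wrist");cv2.imwrite("pics/w2.png",d["color"])
E
```

```text
t 5.25 tcp [ 0.5014 -0.0496  0.1391] pinch [ 0.5367 -0.0502  0.0984] 
R [[0.02, 0.755, 0.655], [1.0, -0.016, -0.011], [0.002, 0.655, -0.756]] q [-0.49  0.05  2.31  1.2   0.32 -3.11] F [ 0.1 -0.8 -0.1] op 1.003
total turn [-4.1  0.7 -0.9] dist 0.091
-0.35 0.58 2.18 -1.02 0.17 -0.23; -0.36 0.54 2.19 -1.02 0.17 -0.23; -0.37 0.50 2.20 -1.02 0.17 -0.23; -0.38 0.46 2.21 -1.02 0.17 -0.23
```

View pics/w2.png

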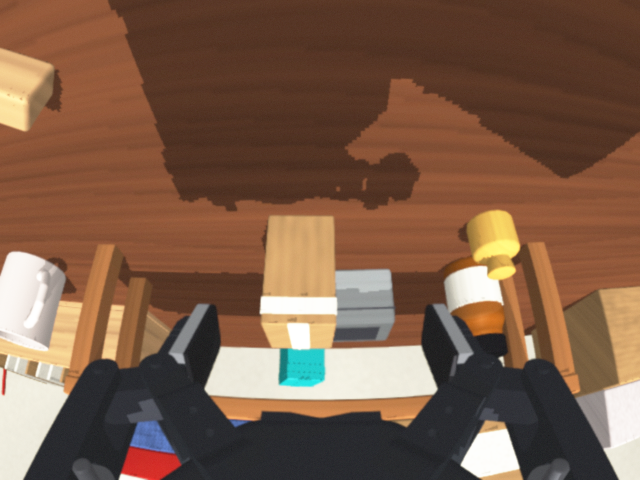

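```bash
cat > kin.py <<'E'
from h import *
from scipy.optimize import least_squares
def fk(q,L):
    h,L2,L3,d6,dy,a=L
    A=R.from_euler("z",q[0]);B=A*R.from_euler("y",q[1]);C=B*R.from_euler("y",q[2]);D=C*R.from_euler("z",q[3])*R.from_euler("y",q[4]);E=D*R.from_euler("z",q[5])
    p=A.apply([a,dy,h])+B.apply([0,0,L2])+C.apply([0,0,L3])+D.apply([0,0,d6]);return p,E
E
python3 - <<'E'
from kin import *
o=ctrl.get_obs()
S=[([1.11370774e+00,1.81534846e-01,1.60799597e+00,1.5e-05,1.35376950e+00,-2.06274049e-01],[0.14248912,0.55663763,0.30299333]),
([-0.81,-0.63,2.53,0.78,0.82,-2.81],[.3982,-.0661,.2487]),(o["q"],o["eef_pos"])]
f=lambda L:np.concatenate([fk(q,L)[0]-p for q,p in S])
s=least_squares(lambda L:np.r_[f(L),1e-3*(L-[.2,.4,.4,.2,.1,0])],[.2,.4,.4,.2,.1,0]);print(s.x.round(4),(f(s.x)*1000).round(1))
for q,p in S: print(fk(q,s.x)[1].as_matrix().round(3).tolist())
print(o["q"].round(4),pose()[1].as_matrix().round(3).tolist())
E
```

```text
[0.219  0.4042 0.4795 0.2002 0.1297 0.0084] [-16.6  -6.6   9.3  -9.3  -5.   -0.8  13.3  -9.1  -8.5]
[[-0.248, -0.969, -0.001], [-0.969, 0.248, -0.002], [0.002, 0.0, -1.0]]
[[0.006, -0.712, 0.702], [-1.0, 0.0, 0.009], [-0.006, -0.702, -0.712]]
[[-0.02, -0.755, 0.655], [-1.0, 0.016, -0.011], [-0.002, -0.655, -0.755]]
[-0.4884  0.0464  2.3147  1.197   0.3254 -3.1133] [[0.02, 0.755, 0.655], [1.0, -0.016, -0.011], [0.002, 0.655, -0.755]]
```

```bash
cat > kin.py <<'E'
from h import *
from scipy.optimize import least_squares
def fk(q,L):
    h,L2,L3,d6,dy,e=L
    A=R.from_euler("z",q[0]);B=A*R.from_euler("y",q[1]);C=B*R.from_euler("y",q[2]);D=C*R.from_euler("z",q[3])*R.from_euler("y",q[4]);E=D*R.from_euler("z",q[5]+np.pi)
    p=A.apply([0,dy,h])+B.apply([0,0,L2])+C.apply([e,0,L3])+D.apply([0,0,d6]);return p,E
E
python3 - <<'E'
from kin import *
o=ctrl.get_obs()
S=[([1.11370774e+00,1.81534846e-01,1.60799597e+00,1.5e-05,1.35376950e+00,-2.06274049e-01],[0.14248912,0.55663763,0.30299333]),
([-0.81,-0.63,2.53,0.78,0.82,-2.81],[.3982,-.0661,.2487]),(o["q"],o["eef_pos"])]
f=lambda L:np.concatenate([fk(q,L)[0]-p for q,p in S])
for e in(-.1,0,.1):
  s=least_squares(lambda L:np.r_[f(L),1e-3*(L-[.2,.4,.4,.2,.1,e])],[.2,.4,.4,.2,.1,e]);print(s.x.round(4),(f(s.x)*1000).round(1))
# try different structure: offset dy in tool side
def fk2(q,L):
    h,L2,L3,d5,d6,dy,e=L
    A=R.from_euler("z",q[0]);B=A*R.from_euler("y",q[1]);C=B*R.from_euler("y",q[2]);F=C*R.from_euler("z",q[3]);D=F*R.from_euler("y",q[4])
    return A.apply([0,0,h])+B.apply([0,0,L2])+C.apply([e,0,L3])+F.apply([0,dy,0])+D.apply([d5,0,d6])
f2=lambda L:np.concatenate([fk2(q,L)-p for q,p in S])
s=least_squares(lambda L:np.r_[f2(L),1e-3*(L-[.2,.4,.4,0,.2,.1,0])],[.2,.4,.4,0,.2,.1,0]);print(s.x.round(4),(f2(s.x)*1000).round(1))
E
```

```text
[0.3192 0.4315 0.5151 0.2449 0.1176 0.0845] [-0.  -0.4  1.4  0.8  0.2 -1.8 -0.3 -0.5  0.4]
[0.3192 0.4315 0.5151 0.2449 0.1176 0.0845] [-0.  -0.4  1.4  0.8  0.2 -1.8 -0.3 -0.5  0.4]
[0.3192 0.4315 0.5151 0.2449 0.1176 0.0845] [-0.  -0.4  1.4  0.8  0.2 -1.8 -0.3 -0.5  0.4]
[0.3953 0.4292 0.6691 0.1209 0.177  0.1155 0.2066] [ 3.1  1.  -9.2 -9.  -7.6  5.4  6.1  8.6  3.8]
```

```bash
cat >> kin.py <<'E'
LK=[0.3192,0.4315,0.5151,0.2449,0.1176,0.0845]
lo=np.array([-2.99,-.89,.3,-1.14,0,-3.12]);hi=np.array([2.99,2.07,2.58,4.28,2.63,3.12])
def ik(p,Rt,q0):
    f=lambda q:np.r_[(fk(q,LK)[0]-p)*10,(Rt.inv()*fk(q,LK)[1]).as_rotvec()]
    s=least_squares(f,np.clip(q0,lo+1e-3,hi-1e-3),bounds=(lo,hi));return s.x,np.abs(s.fun).max()
E
python3 - <<'E'
from kin import *
for fl in(0,1):
  for t in(20,25,30,35,40,45):
    for psi in (-10,0):
      tR=toolR(np.radians(t),np.radians(psi))
      if fl:tR=tR*R.from_euler("z",np.pi)
      for x in(.614,.53):
        g=np.array([x,-.065,.05])-tR.apply([0,0,.054]);best=[]
        for q4 in(-.8,0,.8,2,3,4):
          for q6 in(-2,0,2):
            q,e=ik(g,tR,[-.4,.4,2,q4,.5,q6])
            if e<2e-3:
               m=np.minimum(q-lo,hi-q).min()
               best.append((round(m,2),q.round(2).tolist()))
        best.sort(key=lambda b:-b[0]);u=[]
        for b in best:
            if b[1] not in u:u.append(b[1])
        print(fl,t,psi,x,u[:3])
E
```

```text
0 20 -10 0.614 [[-0.32, 0.37, 1.88, 0.1, 0.54, -1.79]]
0 20 -10 0.53 [[-0.39, 0.22, 2.1, 0.15, 0.49, -1.9]]
0 20 0 0.614 [[-0.36, 0.37, 1.88, 0.22, 0.57, -2.1]]
0 20 0 0.53 [[-0.43, 0.22, 2.09, 0.28, 0.53, -2.22]]
0 25 -10 0.614 [[-0.33, 0.35, 1.95, 0.16, 0.42, -1.86]]
0 25 -10 0.53 [[-0.4, 0.19, 2.16, 0.26, 0.38, -2.01]]
0 25 0 0.614 [[-0.37, 0.35, 1.95, 0.35, 0.46, -2.23]]
0 25 0 0.53 [[-0.45, 0.2, 2.15, 0.45, 0.44, -2.4]]
0 30 -10 0.614 [[-0.34, 0.33, 2.0, 0.28, 0.3, -1.98]]
0 30 -10 0.53 [[-0.41, 0.18, 2.21, 0.47, 0.26, -2.23]]
0 30 0 0.614 [[-0.39, 0.33, 2.0, 0.56, 0.37, -2.45]]
0 30 0 0.53 [[-0.48, 0.18, 2.21, 0.72, 0.36, -2.68]]
0 35 -10 0.614 [[-0.35, 0.33, 2.06, 0.58, 0.18, -2.28]]
0 35 -10 0.53 [[-0.43, 0.18, 2.26, 0.96, 0.18, -2.73]]
0 35 0 0.614 [[-0.41, 0.33, 2.06, 0.91, 0.3, -2.8]]
0 35 0 0.53 [[-0.51, 0.18, 2.26, 1.1, 0.32, -3.07]]
0 40 -10 0.614 [[-0.35, 0.33, 2.11, 1.47, 0.12, 3.1]]
0 40 -10 0.53 [[-0.44, 0.19, 2.31, 1.8, 0.18, 2.7]]
0 40 0 0.614 [[-0.43, 0.34, 2.1, 1.39, 0.28, 2.99]]
0 40 0 0.53 [[-0.54, 0.19, 2.31, 1.53, 0.34, 2.76]]
0 45 -10 0.614 [[-0.36, 0.35, 2
[... 762 characters left out ...]
]]
1 30 0 0.53 [[-0.48, 0.18, 2.21, 0.72, 0.36, 0.47]]
1 35 -10 0.614 [[-0.35, 0.33, 2.06, 0.58, 0.18, 0.86]]
1 35 -10 0.53 [[-0.43, 0.18, 2.26, 0.96, 0.18, 0.41]]
1 35 0 0.614 [[-0.41, 0.33, 2.06, 0.91, 0.3, 0.34]]
1 35 0 0.53 [[-0.51, 0.18, 2.26, 1.1, 0.32, 0.07]]
1 40 -10 0.614 [[-0.35, 0.33, 2.11, 1.47, 0.12, -0.04]]
1 40 -10 0.53 [[-0.44, 0.19, 2.31, 1.8, 0.18, -0.44]]
1 40 0 0.614 [[-0.43, 0.34, 2.1, 1.39, 0.28, -0.15]]
1 40 0 0.53 [[-0.54, 0.19, 2.31, 1.53, 0.34, -0.38]]
1 45 -10 0.614 [[-0.36, 0.35, 2.15, 2.36, 0.19, -0.93]]
1 45 -10 0.53 [[-0.46, 0.22, 2.35, 2.33, 0.28, -0.98]]
1 45 0 0.614 [[-0.45, 0.35, 2.15, 1.84, 0.33, -0.61]]
1 45 0 0.53 [[-0.57, 0.22, 2.35, 1.87, 0.41, -0.75]]
```

```bash
python3 - <<'E'
from kin import *
tR=toolR(np.radians(28),0)
g=np.array([.53,-.065,.06])-tR.apply([0,0,.054]);goto(g,tR,5)
E
```

```text
total turn [12.9  0.5 -1. ] dist 0.035
-0.31 -0.35 0.53 2.59 0.11 -0.20; -0.31 -0.33 0.55 2.59 0.11 -0.20; -0.31 -0.30 0.56 2.59 0.11 -0.20; -0.31 -0.28 0.58 2.59 0.11 -0.20; -0.31 -0.25 0.59 2.59 0.11 -0.20
```

Request:
{"op": "move_arm", "data": {
  "rows": "-0.31 -0.3 0.56 2.6 0.1 -0.2 1;-0.31 -0.3 0.56 2.6 0.1 -0.2 1;-0.31 -0.3 0.56 2.6 0.1 -0.2 1;-0.31 -0.3 0.56 2.6 0.1 -0.2 1;-0.31 -0.3 0.56 2.6 0.1 -0.2 1;0 0 0 0 0 0 1;0 0 0 0 0 0 1"
}}

```text
time_s: 6.0
eef_pos: [0.5036, -0.066, 0.1088]
eef_rot: [0.172, 0.687, 0.685, 0.171]
wrist_force: [-0.2, 0.8, 0.1]
opening: 1.007
```

```bash
python3 - <<'E'
from kin import *
st()
tR=toolR(np.radians(28),0)
g=np.array([.609,-.065,.046])-tR.apply([0,0,.054]);goto(g,tR,4)
E
```

```text
t 6.0 tcp [ 0.5036 -0.066   0.1088] pinch [ 0.529  -0.0662  0.0612] 
R [[0.003, 0.882, 0.471], [1.0, -0.002, -0.003], [-0.002, 0.471, -0.882]] q [-0.47  0.15  2.19  0.56  0.41 -2.51] F [-0.2  0.8  0.1] op 1.007
total turn [ 0.1  0.2 -0.1] dist 0.081
0.03 1.59 1.27 0.02 0.04 -0.02; 0.03 1.59 1.27 0.02 0.04 -0.02; 0.03 1.59 1.27 0.02 0.04 -0.02; 0.03 1.59 1.27 0.02 0.04 -0.02
```

Check the carton's y with a wrist fit while approaching, first moving half way.

Request:
{"op": "move_arm", "data": {
  "rows": "0.03 1.6 1.27 0 0 0 1;0.03 1.6 1.27 0 0 0 1;0 0 0 0 0 0 1;0 0 0 0 0 0 1"
}}

```text
time_s: 6.4
eef_pos: [0.5431, -0.0651, 0.1008]
eef_rot: [0.172, 0.687, 0.686, 0.171]
wrist_force: [0.3, 0.7, -0.5]
opening: 0.999
```

```bash
python3 - <<'E'
from kin import *
st()
tR=toolR(np.radians(28),0)
g=np.array([.609,-.065,.046])-tR.apply([0,0,.054]);goto(g,tR,2)
d=ctrl.camera("wrist");cv2.imwrite("pics/w3.png",d["color"])
E
```

```text
t 6.4 tcp [ 0.5431 -0.0651  0.1008] pinch [ 0.5684 -0.0652  0.0533] 
R [[0.002, 0.883, 0.469], [1.0, -0.001, -0.002], [-0.001, 0.469, -0.883]] q [-0.43  0.25  2.1   0.52  0.4  -2.44] F [ 0.3  0.7 -0.5] op 0.999
total turn [ 0.   0.1 -0.1] dist 0.041
0.01 1.62 1.27 0.00 0.05 -0.04; 0.01 1.62 1.27 0.00 0.05 -0.04
```

View pics/w3.png

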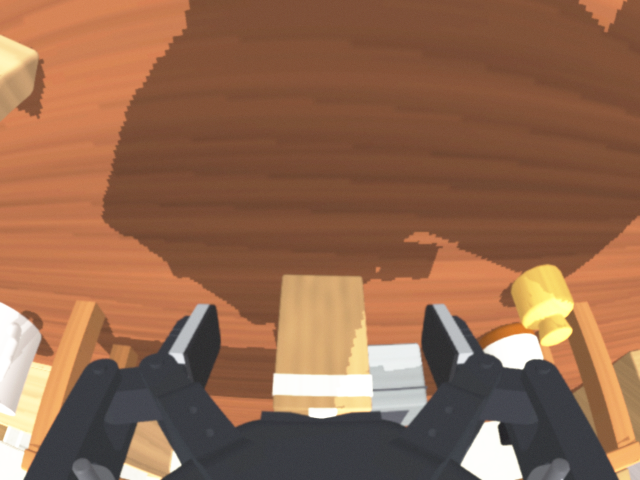

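Request:
{"op": "move_arm", "data": {
  "rows": "0 1.62 1.27 0 0 0 1;0 1.62 1.27 0 0 0 1;0 0 0 0 0 0 1;0 0 0 0 0 0 0.7;0 0 0 0 0 0 0.5;0 0 0 0 0 0 0.4;0 0 0 0 0 0 0.3;0 0 0 0 0 0 0.2;0 0 0 0 0 0 0.2;0 0 0 0 0 0 0.2"
}}

```text
time_s: 7.45
eef_pos: [0.5841, -0.0656, 0.0938]
eef_rot: [0.172, 0.687, 0.685, 0.17]
wrist_force: [-4.4, 0.9, 4.9]
opening: 0.508
```

```bash
python3 - <<'E'
from kin import *
st()
lin([0,0,.006]);lin([-.1,0,.01])
d=ctrl.camera("wrist");cv2.imwrite("pics/w4.png",d["color"])
E
```

```text
t 7.45 tcp [ 0.5841 -0.0656  0.0938] pinch [ 0.6094 -0.0658  0.0463] 
R [[0.002, 0.883, 0.47], [1.0, -0.001, -0.002], [-0.001, 0.47, -0.883]] q [-0.39  0.33  2.    0.48  0.39 -2.36] F [-4.4  0.9  4.9] op 0.508
lin tool cm [-0.    0.28 -0.53]
lin tool cm [-0.03 -8.36 -5.58]
```

View pics/w4.png

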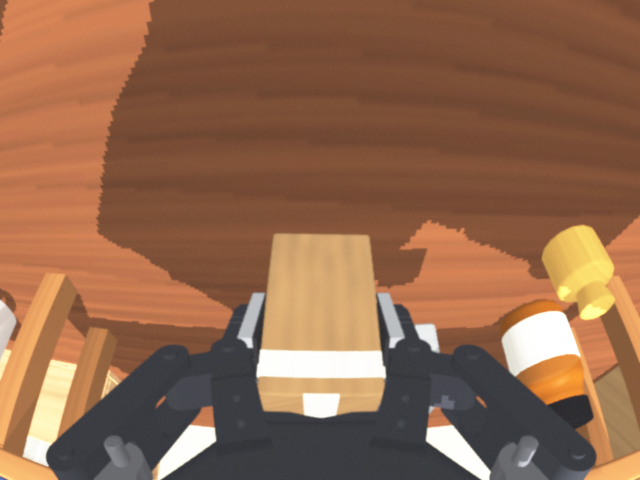

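Request:
{"op": "move_arm", "data": {
  "rows": "0 0.15 -0.25 0 0 0 0.2;0 0.15 -0.25 0 0 0 0.2;0 0.15 -0.25 0 0 0 0.2;0 -1.7 -1.1 0 0 0 0.2;0 -1.7 -1.1 0 0 0 0.2;0 -1.7 -1.1 0 0 0 0.2;0 -1.7 -1.1 0 0 0 0.2;0 -1.7 -1.1 0 0 0 0.2;0 0 0 0 0 0 0.2"
}}

```text
time_s: 8.4
eef_pos: [0.4817, -0.0647, 0.1105]
eef_rot: [0.171, 0.687, 0.685, 0.17]
wrist_force: [-1.7, -0.1, -1.2]
opening: 0.511
```

```bash
python3 - <<'E'
from kin import *
st()
d=ctrl.camera("wrist");cv2.imwrite("pics/w5.png",d["color"])
d=ctrl.camera("top");crop(d,"t5.png",280,120,480,270,3)
d=ctrl.camera("scene");crop(d,"s5.png",220,170,420,350,3)
E
```

```text
t 8.4 tcp [ 0.4817 -0.0647  0.1105] pinch [ 0.5069 -0.0648  0.0629] 
R [[0.003, 0.884, 0.468], [1.0, -0.002, -0.002], [-0.0, 0.468, -0.884]] q [-0.5   0.1   2.24  0.57  0.42 -2.55] F [-1.7 -0.1 -1.2] op 0.511
```

View pics/w5.png

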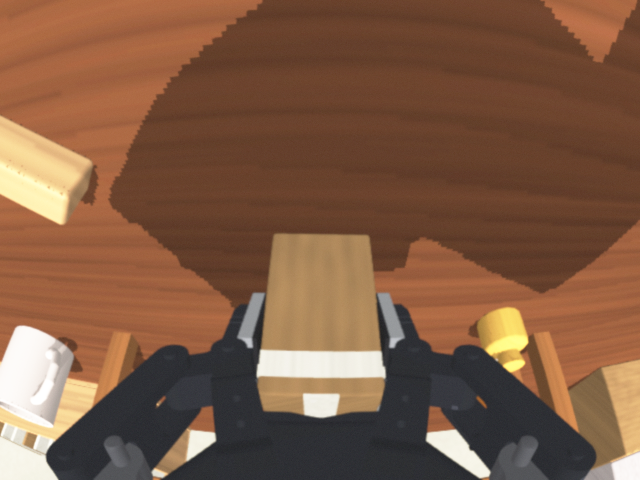

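View pics/s5.png

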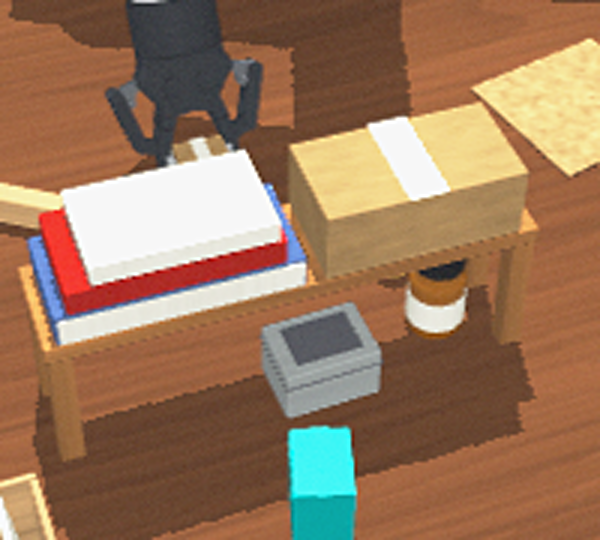

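```bash
python3 - <<'E'
from kin import *
ps=np.radians(23);t=np.radians(28)
tR=toolR(t,ps)
off=R.from_euler("z",ps).apply([.0186,0,-.0083])
pin=np.array([.4745,.325,.042])-off; print("pinch target",pin)
up=pin-tR.apply([0,0,.054])+[0,0,.08]
print(up,ik(up,tR,[.2,.2,2,0,.4,-1.6]),ik(up-[0,0,.08],tR,[.2,.2,2,0,.4,-1.6]))
lin([0,0,.07]);
p,r=pose()
import h
h.pose=lambda:(p+np.array([0,0,.07]),r)
goto(up,tR,14)
E
```

```text
pinch target [0.45737861 0.3177324  0.0503    ]
[0.43404246 0.30782679 0.17797917] (array([ 0.39193307,  0.05084274,  2.10768129,  0.00939175,  0.49441353,
       -1.58744501]), np.float64(2.7755575615628914e-15)) (array([ 0.39193307,  0.23445215,  2.12404719,  0.01535629,  0.29445254,
       -1.59387336]), np.float64(7.183142969324763e-13))
lin tool cm [-0.02  3.3  -6.17]
total turn [  0.1  11.  -20.4] dist 0.377
2.67 -0.34 -0.16 0.01 0.79 -1.46; 2.68 -0.27 -0.12 0.01 0.79 -1.46; 2.69 -0.20 -0.08 0.01 0.79 -1.46; 2.69 -0.13 -0.05 0.01 0.79 -1.46; 2.69 -0.06 -0.01 0.01 0.79 -1.46; 2.69 0.01 0.03 0.01 0.79 -1.46; 2.69 0.07 0.07 0.01 0.79 -1.46; 2.69 0.14 0.10 0.01 0.79 -1.46; 2.68 0.21 0.14 0.01 0.79 -1.46; 2.67 0.28 0.18 0.01 0.79 -1.46; 2.66 0.35 0.21 0.01 0.79 -1.46; 2.65 0.41 0.25 0.01 0.79 -1.46; 2.64 0.48 0.28 0.01 0.79 -1.46; 2.62 0.55 0.32 0.01 0.79 -1.46
```

Request:
{"op": "move_arm", "data": {
  "rows": "0 1.1 -2.06 0 0 0 0.2;0 1.1 -2.06 0 0 0 0.2;0 1.1 -2.06 0 0 0 0.2;2.68 -0.34 -0.16 0 0.79 -1.46 0.2;2.68 -0.27 -0.12 0 0.79 -1.46 0.2;2.68 -0.2 -0.08 0 0.79 -1.46 0.2;2.68 -0.13 -0.05 0 0.79 -1.46 0.2;2.68 -0.06 0 0 0.79 -1.46 0.2;2.68 0 0.03 0 0.79 -1.46 0.2;2.68 0.07 0.07 0 0.79 -1.46 0.2;2.68 0.14 0.1 0 0.79 -1.46 0.2;2.68 0.21 0.14 0 0.79 -1.46 0.2;2.68 0.28 0.18 0 0.79 -1.46 0.2;2.66 0.35 0.21 0 0.79 -1.46 0.2;2.65 0.41 0.25 0 0.79 -1.46 0.2;2.64 0.48 0.28 0 0.79 -1.46 0.2;2.62 0.55 0.32 0 0.79 -1.46 0.2;0 0 0 0 0 0 0.2;0 0 0 0 0 0 0.2"
}}

```text
time_s: 10.45
eef_pos: [0.433, 0.3088, 0.1777]
eef_rot: [0.133, 0.534, 0.81, 0.202]
wrist_force: [0.4, -0.3, -1.6]
opening: 0.507
```

```bash
python3 - <<'E'
from kin import *
st()
ps=np.radians(23);t=np.radians(28)
tR=toolR(t,ps)
pin=np.array([.4574,.3177,.0515]);goto(pin-tR.apply([0,0,.054]),tR,6)
for c in("scene","wrist"):
  d=ctrl.camera(c);cv2.imwrite(f"pics/{c}6.png",d["color"])
E
```

```text
t 10.45 tcp [0.433  0.3088 0.1777] pinch [0.4563 0.3188 0.1301] 
R [[-0.394, 0.812, 0.431], [0.919, 0.347, 0.186], [0.001, 0.47, -0.883]] q [ 0.39  0.05  2.11  0.01  0.5  -1.59] F [ 0.4 -0.3 -1.6] op 0.507
total turn [ 0.  -0.2  0.1] dist 0.079
-0.02 -0.61 1.16 0.00 -0.03 0.02; -0.02 -0.61 1.16 0.00 -0.03 0.02; -0.02 -0.61 1.16 0.00 -0.03 0.02; -0.02 -0.61 1.16 0.00 -0.03 0.02; -0.02 -0.61 1.16 0.00 -0.03 0.02; -0.02 -0.61 1.16 0.00 -0.03 0.02
```

View pics/scene6.png

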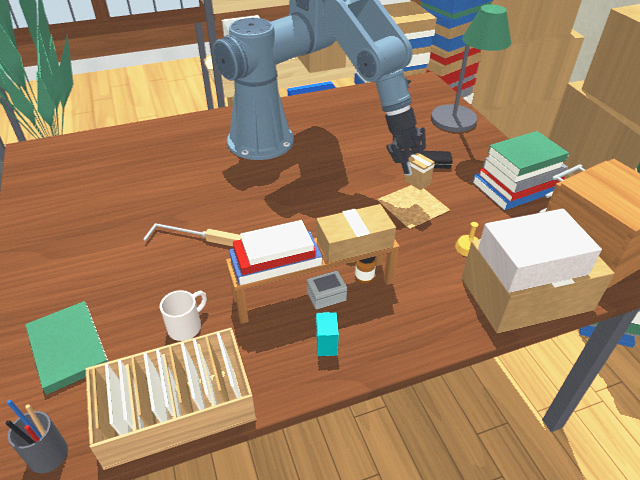

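View pics/wrist6.png

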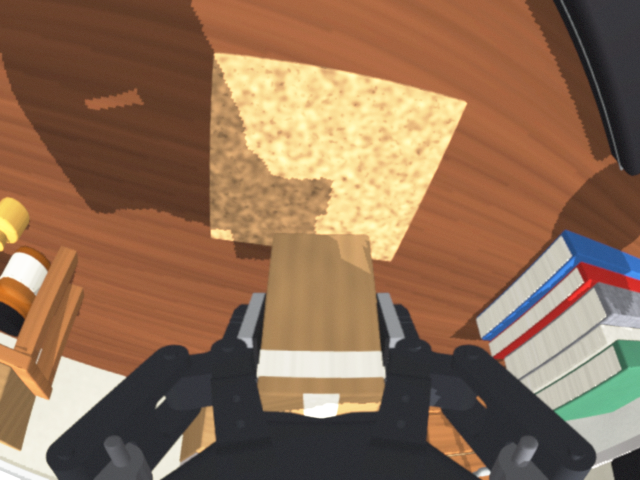

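Carton held upright over the mat's centre direction. Lower it.

Request:
{"op": "move_arm", "data": {
  "rows": "0 -0.61 1.16 0 0 0 0.2;0 -0.61 1.16 0 0 0 0.2;0 -0.61 1.16 0 0 0 0.2;0 -0.61 1.16 0 0 0 0.2;0 -0.61 1.16 0 0 0 0.2;0 -0.45 0.85 0 0 0 0.2;0 0 0 0 0 0 0.2;0 0 0 0 0 0 0.2"
}}

```text
time_s: 11.35
eef_pos: [0.4335, 0.3079, 0.1027]
eef_rot: [0.133, 0.535, 0.809, 0.202]
wrist_force: [0.7, 0.1, -1.6]
opening: 0.507
```

```bash
python3 - <<'E'
from kin import *
st()
d=ctrl.camera("wrist");cv2.imwrite("pics/wrist7.png",d["color"])
E
```

```text
t 11.35 tcp [0.4335 0.3079 0.1027] pinch [0.4567 0.3178 0.0552] 
R [[-0.391, 0.813, 0.432], [0.92, 0.345, 0.185], [0.001, 0.47, -0.883]] q [ 0.39  0.22  2.13  0.02  0.31 -1.6 ] F [ 0.7  0.1 -1.6] op 0.507
```

View pics/wrist7.png

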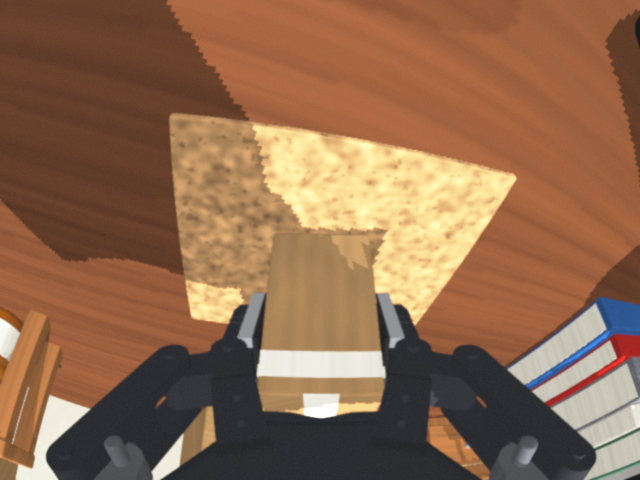

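Request:
{"op": "move_arm", "data": {
  "rows": "0 -0.1 0.18 0 0 0 0.2;0 -0.1 0.18 0 0 0 0.2;0 0 0 0 0 0 0.2;0 0 0 0 0 0 0.2"
}}

```text
time_s: 11.8
eef_pos: [0.4331, 0.3082, 0.0986]
eef_rot: [0.133, 0.535, 0.809, 0.202]
wrist_force: [-0.5, 0.1, -1.5]
opening: 0.51
```

Request:
{"op": "move_arm", "data": {
  "rows": "0 -0.05 0.09 0 0 0 0.2;0 0 0 0 0 0 0.2;0 0 0 0 0 0 0.2"
}}

```text
time_s: 12.1
eef_pos: [0.4333, 0.3083, 0.0978]
eef_rot: [0.133, 0.535, 0.809, 0.203]
wrist_force: [-2.1, -1.1, 4.5]
opening: 0.507
```

Request:
{"op": "move_arm", "data": {
  "rows": "0 0 0 0 0 0 0.6;0 0 0 0 0 0 0.8;0 0 0 0 0 0 1;0 0 0 0 0 0 1;0 0 0 0 0 0 1;0 0 -1 0 0 0 1;0 0 -2 0 0 0 1;0 0 -3 0 0 0 1;0 0 -4 0 0 0 1;0 0 -4 0 0 0 1;0 0 0 0 0 0 1"
}}

```text
time_s: 13.2
eef_pos: [0.3736, 0.283, 0.2269]
eef_rot: [0.136, 0.534, 0.809, 0.207]
wrist_force: [-0.1, 1.3, -0.1]
opening: 1.005
```

```bash
python3 - <<'E'
from fit import *
st()
S=ctrl.camera("scene");crop(S,"s8.png",370,130,470,230,6)
T=ctrl.camera("top");crop(T,"t8.png",180,225,270,305,7)
crop(T,"t8h.png",385,255,485,330,8)
d=ctrl.camera("wrist");cv2.imwrite("pics/wrist8.png",d["color"])
E
```

```text
t 13.2 tcp [0.3736 0.283  0.2269] pinch [0.3974 0.2932 0.1796] 
R [[-0.393, 0.807, 0.44], [0.92, 0.344, 0.189], [0.001, 0.479, -0.878]] q [ 0.39 -0.21  2.23  0.01  0.63 -1.59] F [-0.1  1.3 -0.1] op 1.005
```

View pics/s8.png

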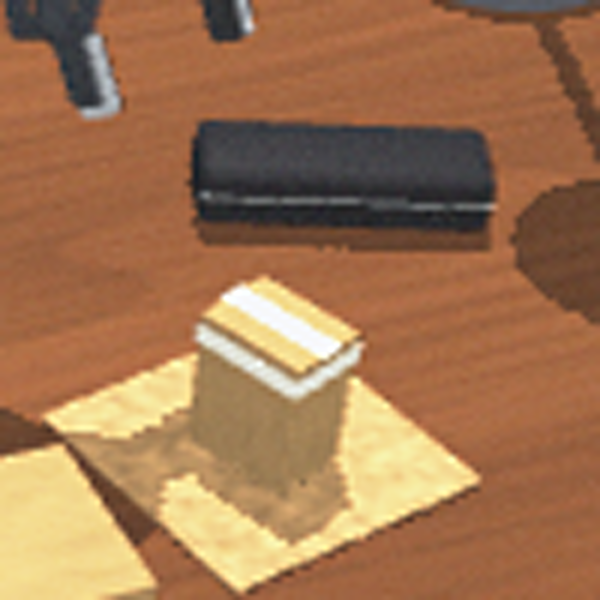

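View pics/t8.png

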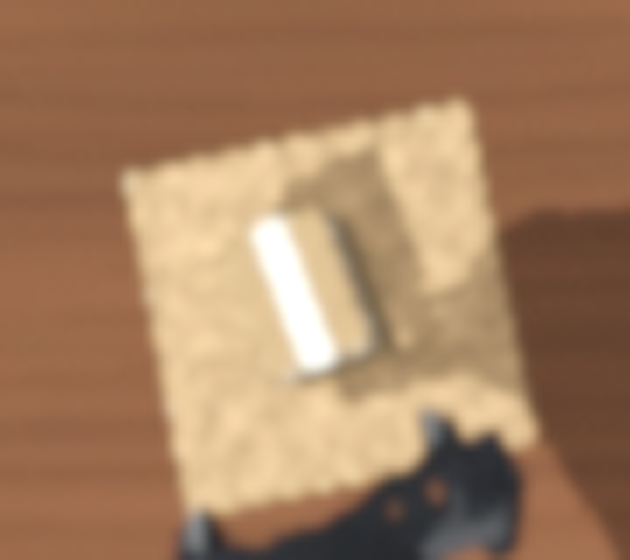

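View pics/wrist8.png

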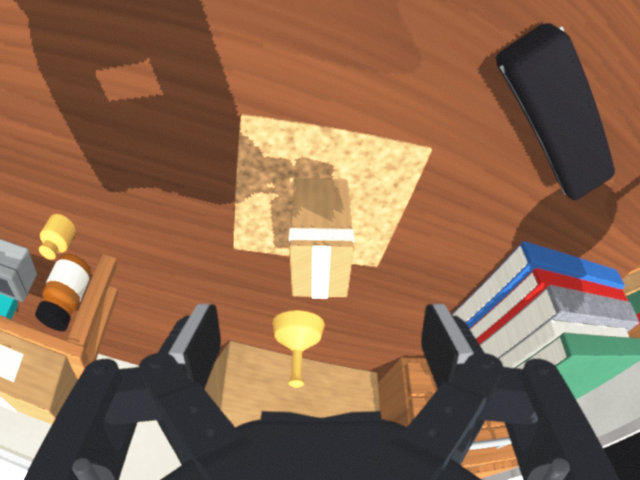

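Request:
{"op": "move_arm", "data": {
  "rows": "0 0 0 7.15 0 0 1;0 0 0 7.15 0 0 1;0 0 0 7.15 0 0 1;0 0 0 7.15 0 0 1;0 0 0 0 0 0 1"
}}

```text
time_s: 13.85
eef_pos: [0.374, 0.2823, 0.219]
eef_rot: [-0.005, 0.552, 0.834, -0.006]
wrist_force: [0.5, -0.1, -0.8]
opening: 1.002
```

```bash
python3 - <<'E'
from kin import *
st()
p,r=pose();t=np.array([.4546,-.2054,.2]);lin(t-p)
tR=toolR(0,np.radians(-124.6));print(ik(t,tR,[-.5,.3,1.8,0,1,0]),ik(t-[0,0,.12],tR,[-.5,.3,1.8,0,1,0]))
E
```

```text
t 13.85 tcp [0.374  0.2823 0.219 ] pinch [0.3732 0.2821 0.1651] 
R [[-0.391, 0.92, -0.014], [0.92, 0.391, -0.005], [0.001, -0.015, -1.0]] q [ 0.39  0.05  1.94  0.    1.17 -1.58] F [ 0.5 -0.1 -0.8] op 1.002
lin tool cm [-48.04 -11.65   2.01]
(array([-6.62353928e-01,  1.36860851e-01,  1.88774935e+00, -1.09158366e-15,
        1.11698245e+00, -5.84700065e-02]), np.float64(2.7755575615628914e-15)) (array([-6.62353927e-01,  3.51781650e-01,  1.92762681e+00, -5.99042239e-10,
        8.62184190e-01, -5.84700058e-02]), np.float64(5.316535110600152e-10))
```

Request:
{"op": "move_arm", "data": {
  "rows": "0 0 0 -0.85 0 0 1;-4 -0.97 0 0 0 0 1;-4 -0.97 0 0 0 0 1;-4 -0.97 0 0 0 0 1;-4 -0.97 0 0 0 0 1;-4 -0.97 0 0 0 0 1;-4 -0.97 0 0 0 0 1;-4 -0.97 0 0 0 0 1;-4 -0.97 0 0 0 0 1;-4 -0.97 0 0 0 0 1;-4 -0.97 0 0 0 0 1;-4 -0.97 0 0 0 0 1;-4 -0.97 0 0 0 0 1;0 0 0 0 0 0 1"
}}

```text
time_s: 15.25
eef_pos: [0.4538, -0.2089, 0.2196]
eef_rot: [0.003, 0.553, 0.833, 0.002]
wrist_force: [0.5, 0.7, -0.3]
opening: 0.998
```

Request:
{"op": "move_arm", "data": {
  "rows": "0 0 0 0 0 7.4 1;0 0 0 0 0 7.4 1;0 0 0 0 0 7.4 1;0 0 0 0 0 7.4 1;0 0 0 0 0 7.4 1;0 0 0 0 0 7.4 1;0 0 0 0 0 7.4 1;0 0 0 0 0 7.4 1;0 0 0 0 0 7.4 1;0 0 0 0 0 7.4 1;0 0 0 0 0 7.4 1;0 0 0 0 0 7.4 1;0 0 0 0 0 7.4 1;0 0 0 0 0 7.4 1;0 0 0 0 0 7.4 1;0 0 0 0 0 7.4 1;0 0 0 0 0 7.4 1;0 0 0 0 0 7.4 1;0 0 0 0 0 7.4 1;0 0 0 0 0 7.4 1"
}}

```text
time_s: 17.25
eef_pos: [0.453, -0.2035, 0.219]
eef_rot: [-0.002, 0.953, -0.302, 0.002]
wrist_force: [-0.3, 0.2, -0.3]
opening: 1.002
```

```bash
python3 - <<'E'
from kin import *
st()
p,r=pose();t=np.array([.4546,-.2054,.1])
tR=toolR(0,np.radians(-124.6));goto(t,tR,4)
d=ctrl.camera("wrist");cv2.imwrite("pics/wrist9.png",d["color"])
E
```

```text
t 17.25 tcp [ 0.453  -0.2035  0.219 ] pinch [ 0.4533 -0.2033  0.1651] 
R [[0.817, -0.576, 0.005], [-0.576, -0.817, 0.003], [0.002, -0.005, -1.0]] q [-0.66  0.1   1.88  0.01  1.16 -0.05] F [-0.3  0.2 -0.3] op 1.002
total turn [-0.3 -0.1 -0.6] dist 0.119
0.05 0.03 2.98 -0.07 -0.03 -0.14; 0.05 0.03 2.98 -0.07 -0.03 -0.14; 0.06 0.02 2.98 -0.07 -0.03 -0.14; 0.06 0.02 2.98 -0.07 -0.03 -0.14
```

View pics/wrist9.png

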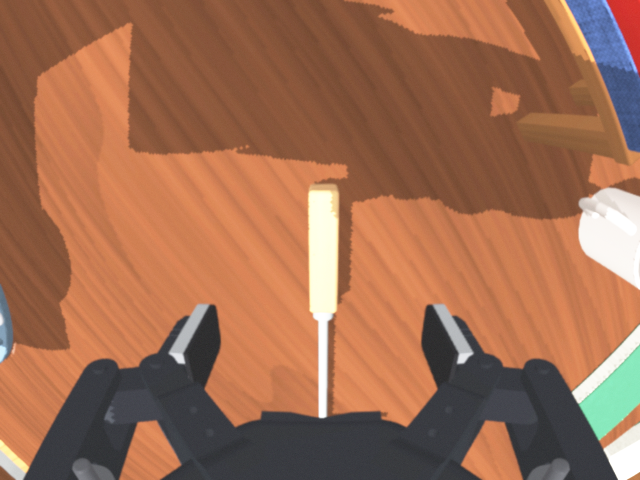

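Request:
{"op": "move_arm", "data": {
  "rows": "0.05 0.03 2.98 0 0 -0.1 1;0.05 0.03 2.98 0 0 -0.1 1;0.05 0.02 2.98 0 0 -0.1 1;0.05 0.02 2.98 0 0 -0.1 1;0 0 0 0 0 0 1;0 0 0 0 0 0 1"
}}

```text
time_s: 17.9
eef_pos: [0.4548, -0.2057, 0.1006]
eef_rot: [-0.002, 0.955, -0.296, 0.001]
wrist_force: [-0.3, -0.9, 0.1]
opening: 1.002
```

```bash
python3 - <<'E'
from kin import *
st()
p,r=pose();t=np.array([.4546,-.2054,.079])
tR=toolR(0,np.radians(-124.6));goto(t,tR,2)
d=ctrl.camera("wrist");cv2.imwrite("pics/wrist10.png",d["color"])
E
```

```text
t 17.9 tcp [ 0.4548 -0.2057  0.1006] pinch [ 0.455  -0.2055  0.0467] 
R [[0.825, -0.565, 0.003], [-0.565, -0.825, 0.004], [0.0, -0.005, -1.0]] q [-0.67  0.31  1.93  0.01  0.91 -0.07] F [-0.3 -0.9  0.1] op 1.002
total turn [-0.3 -0.   0.2] dist 0.022
-0.02 -0.00 1.08 -0.14 -0.01 0.09; -0.02 -0.00 1.08 -0.14 -0.01 0.09
```

View pics/wrist10.png

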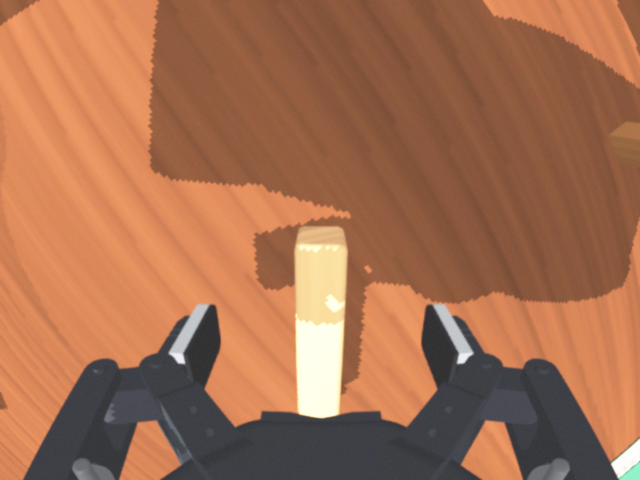

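Request:
{"op": "move_arm", "data": {
  "rows": "0 0 1.07 -0.15 0 0.1 1;0 0 1.07 -0.15 0 0.1 1;0 0 0 0 0 0 1;0 0 0 0 0 0 0.7;0 0 0 0 0 0 0.5;0 0 0 0 0 0 0.3;0 0 0 0 0 0 0.1;0 0 0 0 0 0 0.1;0 0 0 0 0 0 0.1;0 0 0 0 0 0 0.1"
}}

```text
time_s: 18.95
eef_pos: [0.4558, -0.2068, 0.0797]
eef_rot: [0.001, 0.954, -0.298, 0.001]
wrist_force: [-0.3, 0.4, 3.9]
opening: 0.241
```

```bash
python3 - <<'E'
from kin import *
st()
d=ctrl.camera("wrist");cv2.imwrite("pics/wrist11.png",d["color"])
E
```

```text
t 18.95 tcp [ 0.4558 -0.2068  0.0797] pinch [ 0.4559 -0.2069  0.0258] 
R [[0.822, -0.569, 0.002], [-0.569, -0.822, -0.002], [0.002, 0.001, -1.0]] q [-0.66  0.35  1.93 -0.    0.86 -0.06] F [-0.3  0.4  3.9] op 0.241
```

View pics/wrist11.png

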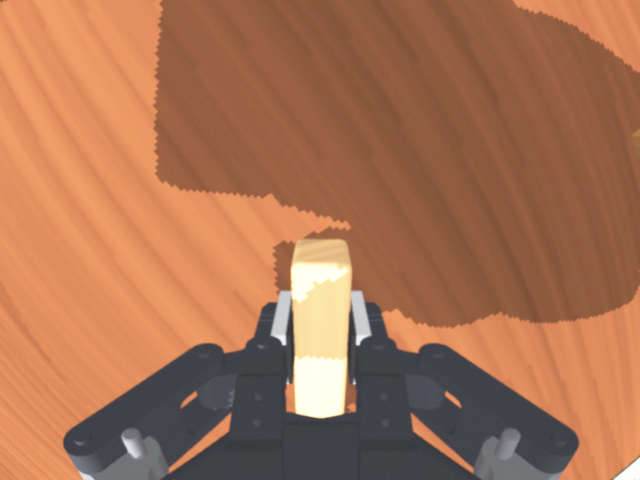

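Request:
{"op": "move_arm", "data": {
  "rows": "0 0 -1 0 0 0 0.1;0 0 -2 0 0 0 0.1;0 0 -3 0 0 0 0.1;-2.4 0 0 0 0 0 0.1;-2.4 0 0 0 0 0 0.1;-2.4 0 0 0 0 0 0.1;-2.4 0 0 0 0 0 0.1;0 0 0 0 0 0 0.1"
}}

```text
time_s: 19.8
eef_pos: [0.3737, -0.1494, 0.1383]
eef_rot: [-0.0, 0.955, -0.298, -0.001]
wrist_force: [0.4, 0.2, -0.5]
opening: 0.243
```

```bash
python3 - <<'E'
from kin import *
st()
for c in("scene","top"):
  d=ctrl.camera(c)
  if c=="scene":crop(d,"s12.png",120,120,320,270,4)
  else:crop(d,"t12.png",300,220,500,370,4)
E
```

```text
t 19.8 tcp [ 0.3737 -0.1494  0.1383] pinch [ 0.3735 -0.1493  0.0844] 
R [[0.822, -0.569, -0.003], [-0.569, -0.822, 0.002], [-0.003, 0.0, -1.0]] q [-0.68  0.03  2.15 -0.    0.96 -0.07] F [ 0.4  0.2 -0.5] op 0.243
```

View pics/s12.png

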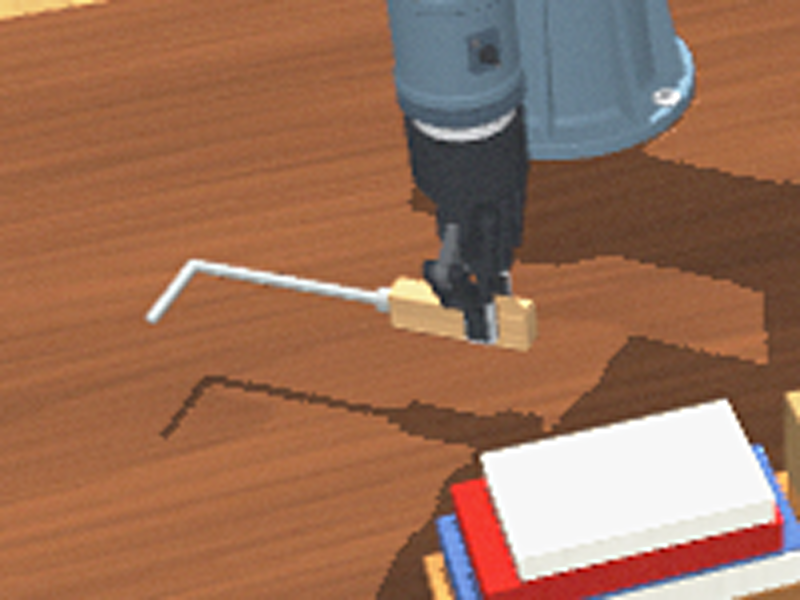

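Hook held level. Rotate to heading 0.

Request:
{"op": "move_arm", "data": {
  "rows": "0 0 0 0 0 -7.35 0.1;0 0 0 0 0 -7.35 0.1;0 0 0 0 0 -7.35 0.1;0 0 0 0 0 -7.35 0.1;0 0 0 0 0 -7.35 0.1;0 0 0 0 0 -7.35 0.1;0 0 0 0 0 -7.35 0.1;0 0 0 0 0 -7.35 0.1;0 0 0 0 0 -7.35 0.1;0 0 0 0 0 -7.35 0.1;0 0 0 0 0 -7.35 0.1;0 0 0 0 0 -7.35 0.1;0 0 0 0 0 -7.35 0.1;0 0 0 0 0 -7.35 0.1;0 0 0 0 0 -7.35 0.1;0 0 0 0 0 -7.35 0.1;0 0 0 0 0 -7.35 0.1;0 0 0 0 0 0 0.1"
}}

```text
time_s: 21.7
eef_pos: [0.3772, -0.1525, 0.1394]
eef_rot: [0.001, 0.705, 0.709, -0.0]
wrist_force: [-0.6, 0.1, -1.5]
opening: 0.246
```

```bash
python3 - <<'E'
from kin import *
st()
d=ctrl.camera("scene");crop(d,"s13.png",120,120,320,270,4)
d=ctrl.camera("top");crop(d,"t13.png",300,180,480,315,4)
# next: TCP to (.385,-.148-?,.081)
p,r=pose();goto(np.array([.385,-.150,.083]),toolR(0,0),4)
E
```

```text
t 21.7 tcp [ 0.3772 -0.1525  0.1394] pinch [ 0.3773 -0.1526  0.0855] 
R [[-0.005, 1.0, 0.001], [1.0, 0.005, -0.002], [-0.002, 0.001, -1.0]] q [-0.68  0.04  2.14 -0.    0.96 -2.25] F [-0.6  0.1 -1.5] op 0.246
total turn [0.1 0.1 0. ] dist 0.057
0.06 0.20 1.41 0.02 0.02 0.01; 0.06 0.20 1.41 0.02 0.02 0.01; 0.06 0.20 1.41 0.02 0.02 0.01; 0.06 0.20 1.41 0.02 0.02 0.01
```

View pics/s13.png

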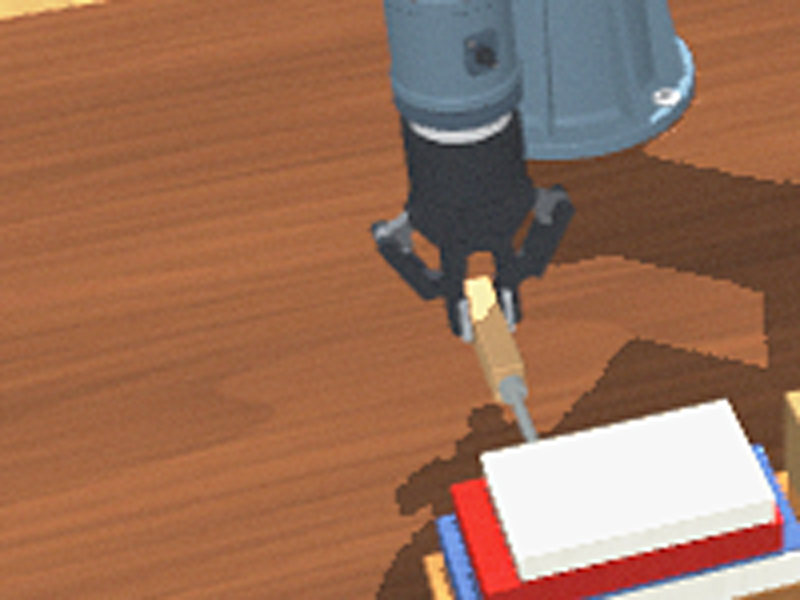

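View pics/t13.png

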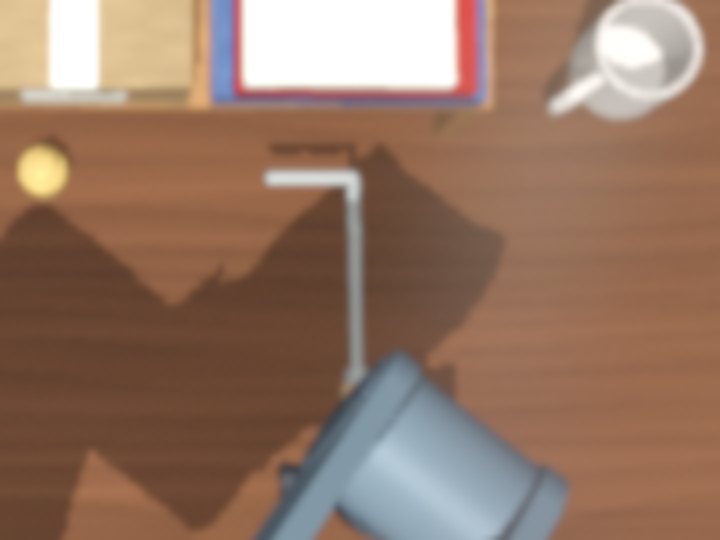

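```bash
python3 - <<'E'
from kin import *
T=ctrl.camera("top")
for x,y in((265,178),(355,178),(355,375)): print(P(T,300+x/4-.4,180+y/4-.4,.0747))
p,r=pose();print(p+[.2196,.06,0])
E
```

```text
[ 0.59589609 -0.09043115  0.0747    ]
[ 0.59538481 -0.1559118   0.0747    ]
[ 0.45229733 -0.15233378  0.0747    ]
[ 0.5964235  -0.09216215  0.13922973]
```

Request:
{"op": "move_arm", "data": {
  "rows": "0.05 0.2 1.41 0 0 0 0.1;0.05 0.2 1.41 0 0 0 0.1;0.05 0.2 1.41 0 0 0 0.1;0.05 0.2 1.4 0 0 0 0.1;0 0 0 0 0 0 0.1"
}}

```text
time_s: 22.35
eef_pos: [0.3838, -0.1492, 0.0815]
eef_rot: [-0.001, 0.706, 0.708, -0.0]
wrist_force: [-1.1, 0.1, -1.6]
opening: 0.246
```

```bash
python3 - <<'E'
from kin import *
st()
T=ctrl.camera("top");crop(T,"t14.png",300,180,480,315,4)
S=ctrl.camera("scene");crop(S,"s14.png",200,180,400,330,4)
E
```

```text
t 22.35 tcp [ 0.3838 -0.1492  0.0815] pinch [ 0.3837 -0.1492  0.0276] 
R [[-0.002, 1.0, -0.002], [1.0, 0.002, 0.001], [0.001, -0.002, -1.0]] q [-0.66  0.19  2.14 -0.    0.81 -2.23] F [-1.1  0.1 -1.6] op 0.246
```

View pics/t14.png

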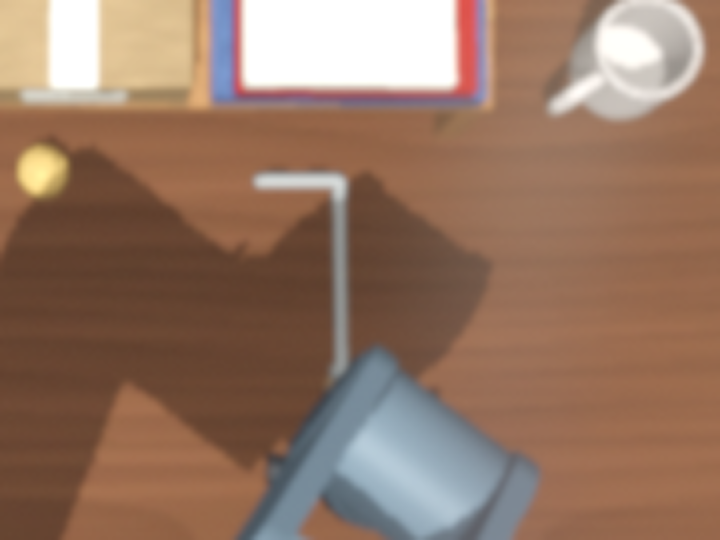

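View pics/s14.png

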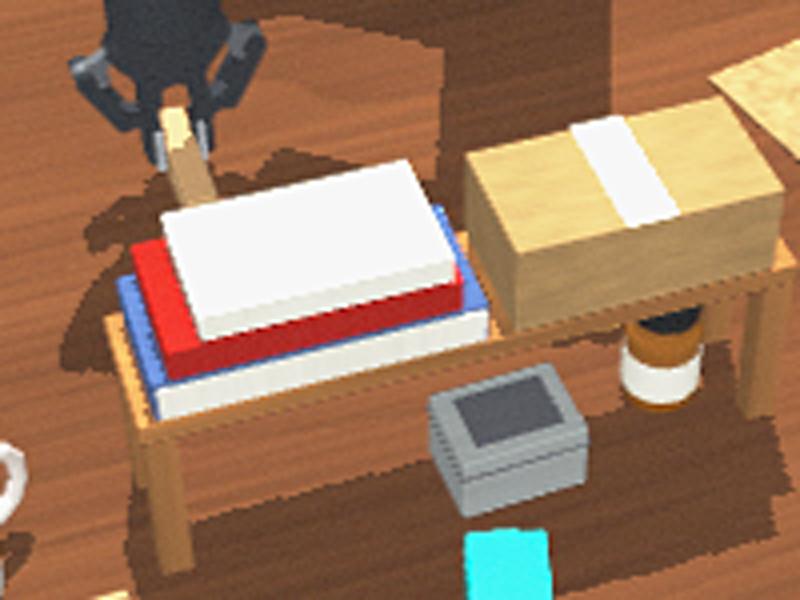

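```bash
python3 - <<'E'
from kin import *
T=ctrl.camera("top")
for x,y in((283,150),(335,159)): print(P(T,280+x/4-.4,120+y/4-.4,0),P(T,280+x/4-.4,120+y/4-.4,0.076))
E
```

```text
[ 0.81922008 -0.05280633  0.        ] [ 0.79654281 -0.04828746  0.076     ]
[ 0.81171313 -0.09320554  0.        ] [ 0.78941895 -0.08662508  0.076     ]
```

Request:
{"op": "move_arm", "data": {
  "rows": "0 1 -0.1 0 0 0 0.1;0 2 -0.1 0 0 0 0.1;0 2 0 0 0 0 0.1;0 2 0 0 0 0 0.1;0 2 0 0 0 0 0.1;0 2 0 0 0 0 0.1;0 2 0 0 0 0 0.1;0 0 0 0 0 0 0.1;0 0 0 0 0 0 0.1"
}}

```text
time_s: 23.4
eef_pos: [0.5148, -0.1492, 0.0853]
eef_rot: [0.001, 0.705, 0.709, -0.0]
wrist_force: [-0.5, 0.6, -1.7]
opening: 0.242
```

```bash
python3 - <<'E'
from kin import *
st()
S=ctrl.camera("scene");crop(S,"s15.png",200,180,400,330,4)
E
```

```text
t 23.4 tcp [ 0.5148 -0.1492  0.0853] pinch [ 0.5149 -0.1493  0.0314] 
R [[-0.005, 1.0, 0.001], [1.0, 0.005, -0.001], [-0.001, 0.001, -1.0]] q [-0.5   0.4   1.84 -0.    0.9  -2.08] F [-0.5  0.6 -1.7] op 0.242
```

View pics/s15.png

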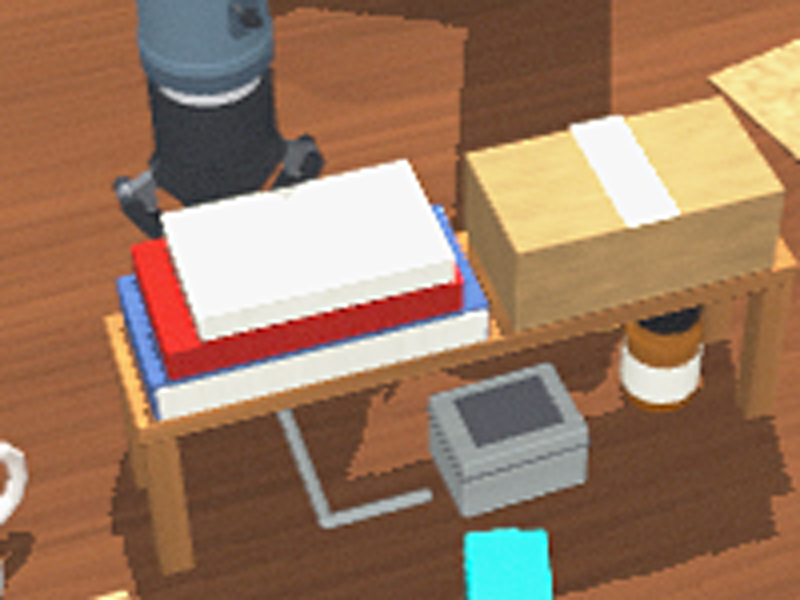

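Request:
{"op": "move_arm", "data": {
  "rows": "0 1.5 0 0 0 0 0.1;0 1.5 0 0 0 0 0.1;0 0 0 0 0 0 0.1;0 0 0 0 0 0 0.1"
}}

```text
time_s: 23.85
eef_pos: [0.5436, -0.149, 0.0848]
eef_rot: [0.0, 0.706, 0.709, -0.0]
wrist_force: [-0.4, 0.5, -1.6]
opening: 0.245
```

```bash
python3 - <<'E'
from kin import *
st()
S=ctrl.camera("scene");crop(S,"s16.png",200,180,400,330,4)
s=lambda x,y:(200+x/4-.4,180+y/4-.4)
print("corner/tip from s15",P(S,*s(328,522),.019),P(S,*s(430,495),.019))
print("tin", [P(S,*s(*a)) for a in((465,515,0),(588,479,0),(458,475,.05),(588,437,.05))])
E
```

```text
t 23.85 tcp [ 0.5436 -0.149   0.0848] pinch [ 0.5435 -0.1491  0.0309] 
R [[-0.004, 1.0, -0.0], [1.0, 0.004, -0.001], [-0.001, -0.0, -1.0]] q [-0.48  0.45  1.76 -0.    0.93 -2.05] F [-0.4  0.5 -1.6] op 0.245
corner/tip from s15 [ 0.73221634 -0.14862087  0.019     ] [ 0.73317727 -0.08642109  0.019     ]Traceback (most recent call last):
  File "<stdin>", line 6, in <module>
TypeError: <lambda>() takes 2 positional arguments but 3 were given
```

View pics/s16.png

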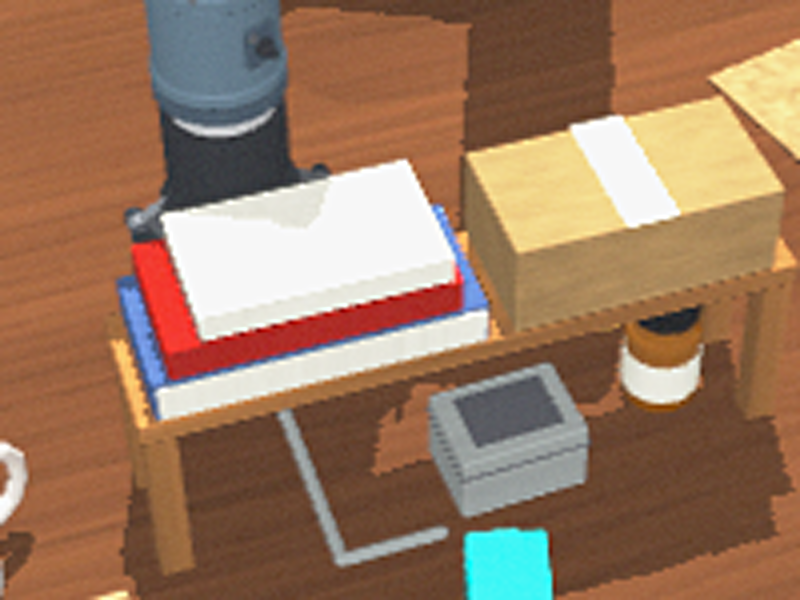

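Request:
{"op": "move_arm", "data": {
  "rows": "1.2 0 0 0 0 0 0.1;1.3 0 0 0 0 0 0.1;1.3 0 0 0 0 0 0.1;1.3 0 0 0 0 0 0.1;1.2 0 0 0 0 0 0.1;0 0 0 0 0 0 0.1;0 0 0 0 0 0 0.1"
}}

```text
time_s: 24.6
eef_pos: [0.5444, -0.0857, 0.0849]
eef_rot: [0.001, 0.705, 0.709, -0.0]
wrist_force: [-0.2, -0.4, -1.4]
opening: 0.244
```

```bash
python3 - <<'E'
from kin import *
st()
S=ctrl.camera("scene");crop(S,"s17.png",200,180,400,330,4)
E
```

```text
t 24.6 tcp [ 0.5444 -0.0857  0.0849] pinch [ 0.5444 -0.0858  0.031 ] 
R [[-0.005, 1.0, 0.001], [1.0, 0.005, -0.001], [-0.001, 0.001, -1.0]] q [-0.37  0.43  1.8  -0.    0.92 -1.95] F [-0.2 -0.4 -1.4] op 0.244
```

View pics/s17.png

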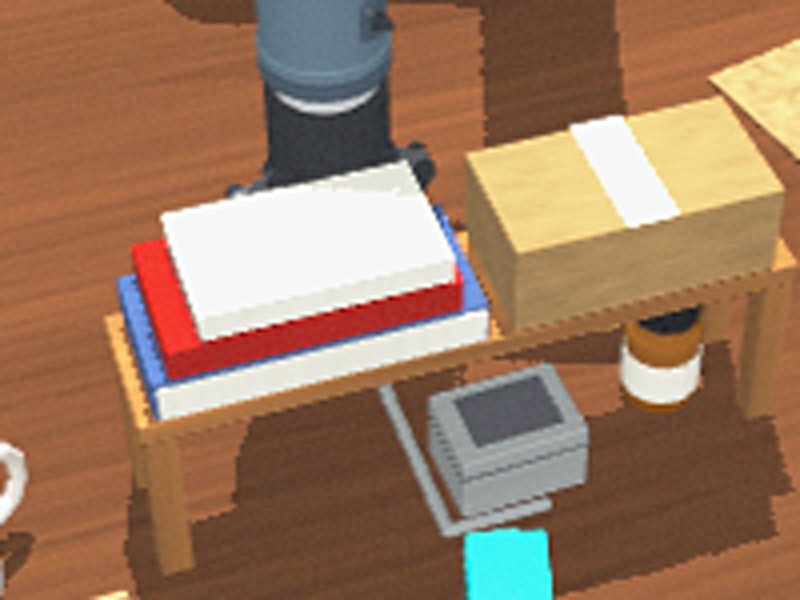

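Request:
{"op": "move_arm", "data": {
  "rows": "0 -0.5 0.15 0 0 0 0.1;0 -0.5 0.1 0 0 0 0.1;0 -0.5 0 0 0 0 0.1;0 -0.8 0 0 0 0 0.1;0 -0.8 0 0 0 0 0.1;0 -0.8 0 0 0 0 0.1;0 -0.8 0 0 0 0 0.1;0 -0.8 0 0 0 0 0.1;0 -0.8 0 0 0 0 0.1;0 -0.8 0 0 0 0 0.1"
}}

```text
time_s: 25.65
eef_pos: [0.4726, -0.0865, 0.0824]
eef_rot: [0.001, 0.706, 0.709, -0.0]
wrist_force: [2.5, 0.2, -1.9]
opening: 0.242
```

```bash
python3 - <<'E'
from kin import *
st()
S=ctrl.camera("scene");crop(S,"s18.png",200,180,400,330,4)
T=ctrl.camera("top");crop(T,"t18.png",300,180,480,315,4)
E
```

```text
t 25.65 tcp [ 0.4726 -0.0865  0.0824] pinch [ 0.4726 -0.0865  0.0285] 
R [[-0.004, 1.0, 0.001], [1.0, 0.004, -0.001], [-0.001, 0.001, -1.0]] q [-0.43  0.31  1.98 -0.    0.85 -2.  ] F [ 2.5  0.2 -1.9] op 0.242
```

View pics/s18.png

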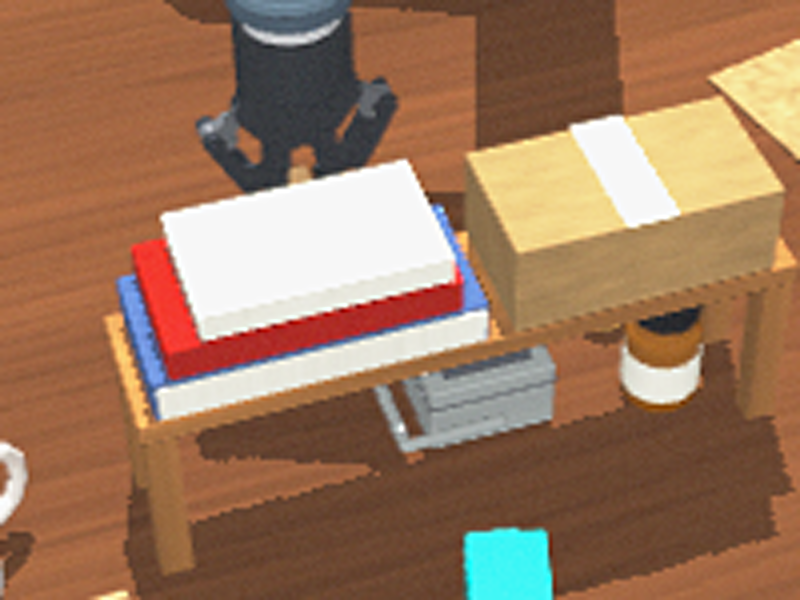

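View pics/t18.png

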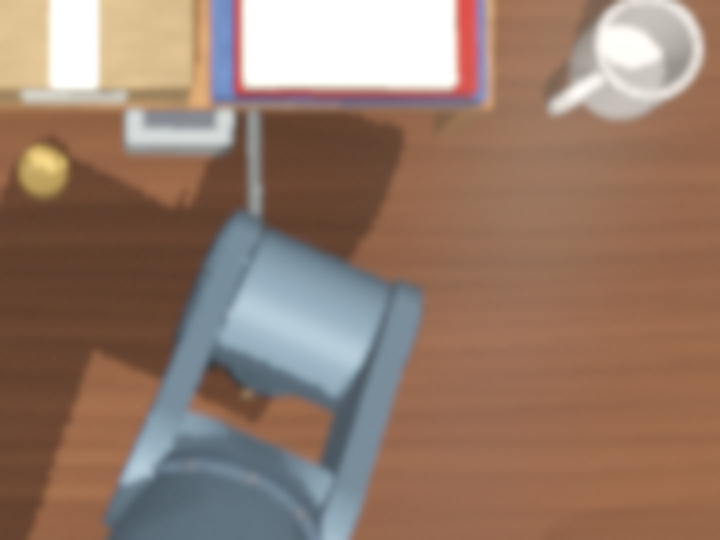

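Request:
{"op": "move_arm", "data": {
  "rows": "0 -0.6 0 0 0 0 0.1;0 -0.7 0 0 0 0 0.1;0 -0.7 0 0 0 0 0.1;0 -0.7 0 0 0 0 0.1;0 -0.7 0 0 0 0 0.1;0 -0.7 0 0 0 0 0.1;0 -0.7 0 0 0 0 0.1;0 -0.7 0 0 0 0 0.1;0 -0.7 0 0 0 0 0.1;0 -0.6 0 0 0 0 0.1;0 -0.4 0 0 0 0 0.1;0 -0.2 0 0 0 0 0.1;0 -0.1 0 0 0 0 0.1;0 0 0 0 0 0 0.1"
}}

```text
time_s: 27.15
eef_pos: [0.3982, -0.0868, 0.0822]
eef_rot: [0.001, 0.706, 0.709, -0.0]
wrist_force: [1.4, -0.7, -0.6]
opening: 0.244
```

```bash
python3 - <<'E'
from kin import *
st()
S=ctrl.camera("scene");crop(S,"s19.png",200,140,400,290,4)
T=ctrl.camera("top");crop(T,"t19.png",300,180,480,315,4)
E
```

```text
t 27.15 tcp [ 0.3982 -0.0868  0.0822] pinch [ 0.3982 -0.0869  0.0283] 
R [[-0.004, 1.0, 0.001], [1.0, 0.004, -0.001], [-0.001, 0.001, -1.0]] q [-0.51  0.17  2.16 -0.    0.81 -2.08] F [ 1.4 -0.7 -0.6] op 0.244
```

View pics/s19.png

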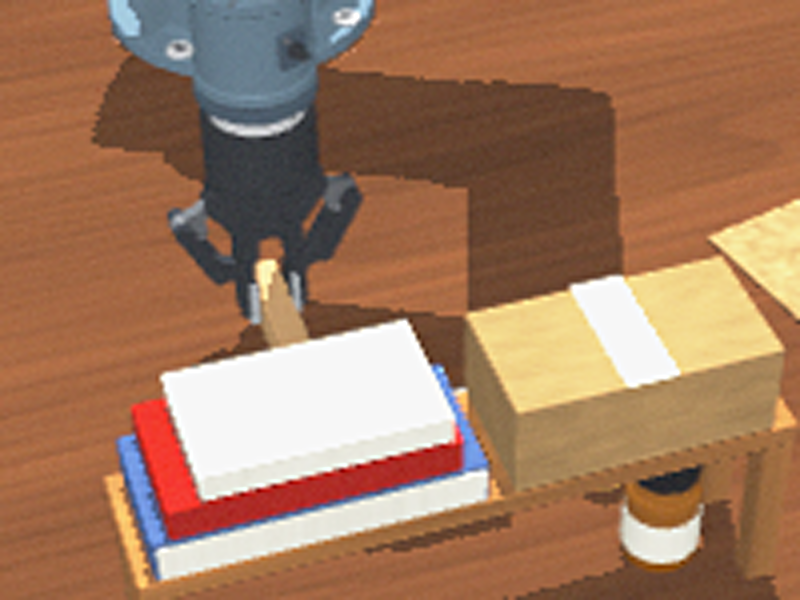

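View pics/t19.png

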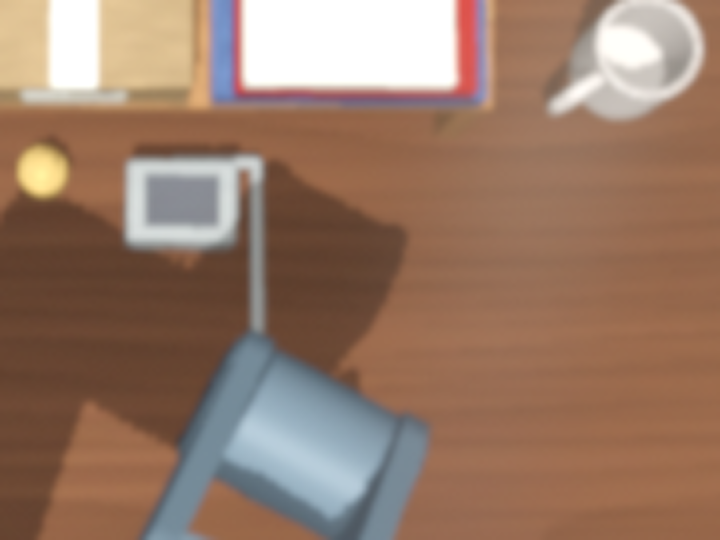

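```bash
python3 - <<'E'
from kin import *
T=ctrl.camera("top")
for x,y,z in((128,160,.05),(240,158,.05),(230,240,.05),(128,238,.05),(200,107,.125)): print(P(T,300+x/4-.4,180+y/4-.4,z))
E
```

```text
[0.61403249 0.00858515 0.05      ]
[ 0.6148894  -0.07439531  0.05      ]
[ 0.55374415 -0.06595534  0.05      ]
[0.5558277  0.00917731 0.05      ]
[ 0.6389962  -0.04110577  0.125     ]
```

Request:
{"op": "move_arm", "data": {
  "rows": "0 0 0.1 0 0 0 0.1;0 0 0.1 0 0 0 0.1;0 0 0.07 0 0 0 0.1;0 0 0 0 0 0 0.1;0 0 0 0 0 0 0.1"
}}

```text
time_s: 27.8
eef_pos: [0.3982, -0.0867, 0.0797]
eef_rot: [0.001, 0.706, 0.709, -0.0]
wrist_force: [-0.3, 1.1, 4.5]
opening: 0.243
```

Tin centre ≈ x 0.585 (riser front edge 0.639, so 54 mm in front). Hook touches the table; release.

Request:
{"op": "move_arm", "data": {
  "rows": "0 0 0 0 0 0 0.3;0 0 0 0 0 0 0.4;0 0 0 0 0 0 0.6;0 0 0 0 0 0 0.8;0 0 0 0 0 0 0.8;0 0 -1 0 0 0 0.8;0 0 -2 0 0 0 0.8;0 0 -3 0 0 0 0.8;0 0 -4 0 0 0 0.8;0 0 -4 0 0 0 0.8;0 -2 -3 0 0 0 0.8;0 0 0 0 0 0 0.8;0 0 0 0 0 0 0.8"
}}

```text
time_s: 29.1
eef_pos: [0.3782, -0.0868, 0.2506]
eef_rot: [0.002, 0.706, 0.708, 0.0]
wrist_force: [-0.4, 0.6, -0.0]
opening: 0.808
```

```bash
python3 - <<'E'
from kin import *
st()
S=ctrl.camera("scene");cv2.imwrite("pics/s20.png",S["color"])
T=ctrl.camera("top");crop(T,"t20.png",160,150,480,350,2.5)
W=ctrl.camera("wrist");cv2.imwrite("pics/w20.png",W["color"])
E
```

```text
t 29.1 tcp [ 0.3782 -0.0868  0.2506] pinch [ 0.3784 -0.0869  0.1967] 
R [[-0.004, 1.0, 0.003], [1.0, 0.004, -0.003], [-0.003, 0.003, -1.0]] q [-0.53 -0.21  2.11 -0.    1.24 -2.11] F [-0.4  0.6 -0. ] op 0.808
```

View pics/s20.png

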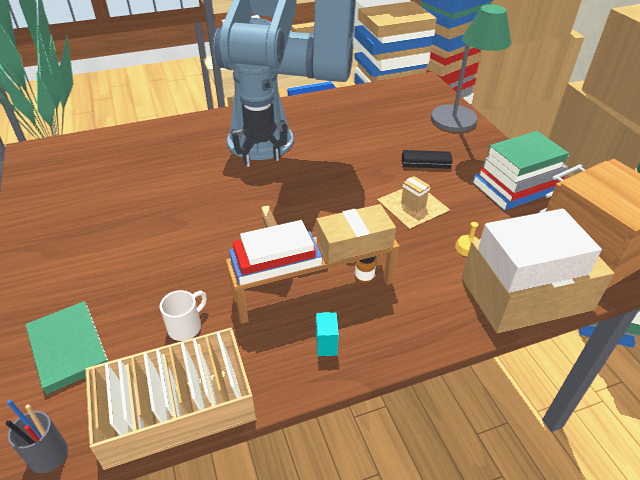

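View pics/t20.png

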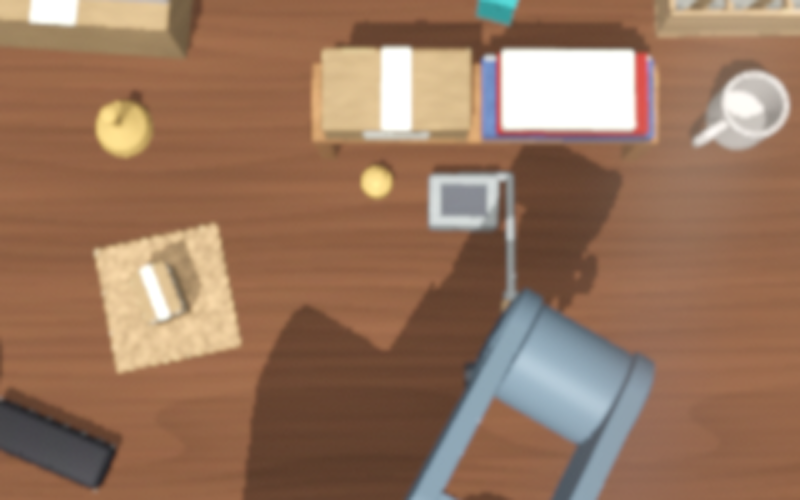

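View pics/w20.png

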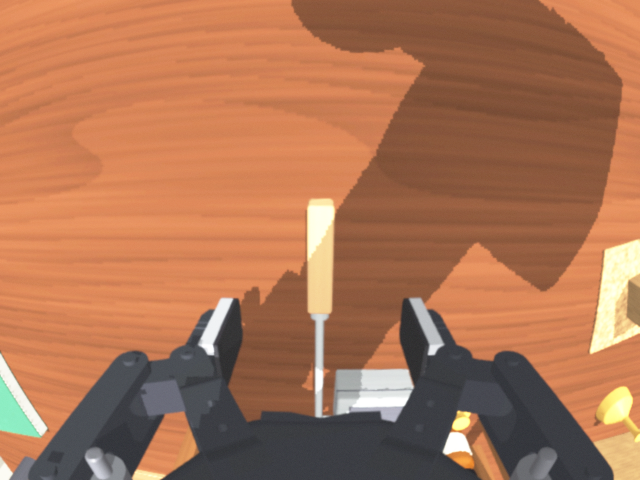

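Everything is in place: the tin is out in front of the riser, the hook is flat and released, the carton stands upright on the mat, and the bystanders haven't moved.

```bash
python3 -c "
from bench import ctrl
print(ctrl.hand_in())"
```

```text
the job is handed in; nothing more can be done
None
```

The job is done and handed in after about 29 s of the 67 s allowed. No verdict was reported.

- **Carton:** I gripped it with the hand tilted 28° in under the riser's front edge and pulled it out. It now stands upright, by eye near the middle of the cork mat. I left the turquoise look-alike behind the riser alone.
- **Tin:** I passed the hook along the tin's right side, put its foot behind the tin and dragged it out. In the last overhead picture taken to measure it, its middle was at about x = 0.585 m, 54 mm in front of the riser's front edge. It lies flat, and the hand stayed clear of it.
- **Hook:** I lowered it until it touched the table, released it and moved the hand about 17 cm above it. It lies flat.
- **Other things:** the last pictures show the weight, jar, mug, bell and spectacle case where they were at the start. I judged this by eye and did not measure it again.

**One hitch:** my first approach at a 45° tilt ran the last joint to its limit (-3.11 rad). I changed to 28° before reaching the carton, and the limit did not come up again.

**One disagreement:** when I fitted the riser's position, points from the scene camera were up to about 5 pixels off. I used the overhead camera's front edge (x = 0.639 m) as the reference.

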